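# Brush out the tumblers and cover them from the spring-loaded cover dispenser

### The arm

A 7-joint arm with a two-finger parallel gripper is mounted at the origin on the work surface; the furniture and walls round the work are solid. World frame = base frame: x ahead of the robot, y to its left, z up, the work surface at z = 0. Lengths are in m, angles in rad, forces in N, time in s.
With the tool pointing down it reaches from about 0.4 to 0.9 m from the base axis. Payload 5.5 kg.
Tool frame: the origin (TCP) lies between the finger pads; the fingertips stand 11 mm ahead of it and the grasp point (between the pads) lies 8 mm behind it; z points along the fingers, y is the line along which they close (so a half turn about z gives the same grasp; the last joint's range is limited). The gripper opens to 92 mm and grips with 3 to 60 N. Pads are 19 mm wide; open, the fingers measure 130 mm over their backs; the gripper's body (75 mm by 190 mm) begins 47 mm behind the grasp point.
Start: joints at [-0.895, 0.501, -0.427, 1.55, 0.221, 1.138, -0.21], TCP at [0.261, 0.595, 0.238] pointing down, gripper open.
Joint ranges: [-2.88, 2.88], [-0.31, 2.03], [-1.54, 1.56], [0.2, 2.42], [-1.41, 4.55], [0.19, 2.02], [-2.57, 2.57]. Speed limits (rad/s): [2.57, 2.57, 3.14, 3.14, 3.14, 3.14, 3.14].

### API

Orientations are given as a 3x3 rotation matrix whose columns are the frame's x, y, z axes.
In Python, from station import robot, cams, workorder gives the robot as it stands.
- The arm moves only by the tool apply_moves, never from a script. Its argument "rows" is a list of rows, each an object of numbers: "x", "y", "z": the shift along the tool's x, y, z in cm; "wx", "wy", "wz": the turn, a rotation vector about the tool's x, y, z in degrees; "gripper": the opening, from -1 (shut) to 1 (fully open), so that 0 is half open. In form: [{"x": .., "y": .., "z": .., "wx": .., "wy": .., "wz": .., "gripper": ..}, ...]. A call has exactly 8 rows; each row shifts and turns the commanded pose from where the row before left it, along the tool's axes as they then stand; what a row does not reach is not made up. A row lasts 1/12 s, in which the tool goes at most 41.7 mm and 7.16 degrees, less where a joint would pass 70% of its speed; a pose out of reach is approached as far as the arm can. A call with a gripper value outside its range is refused whole. The fingers move at their own pace and stop on an object; "grip_force" is the grip in N (left out, the last holds). Time passes only in rows, so rows that do not move let the fingers close, or fill a call up. It gives the time, the measured TCP pose, the force, the opening and the grip force at its end, in the units of the state.
- robot.read_state(): the state, without advancing time (a new reading comes with each control period).
- cams.camera(name): name is "scene" or "top" or "wrist"; returns a dict with "frame" (384x512x3 uint8, red, green, blue), "vfov" (degrees; the focal length in pixels is half the picture's height over the tangent of half this angle, whatever the lens; pixels are square), "cx", "cy" (the principal point, pixels), "k1" (the pictures are not rectified: a ray, as slopes to the right and down, at radius r is drawn at 1 + k1 r^2 times it, then the intrinsics apply), "position" and "orientation" of the camera in the world; the wrist camera has in their place "hand_eye" (4x4, takes a point from camera to tool coordinates, whose origin is the TCP and whose axes are the flange's). Camera axes: x right, y down, z forward; pixel columns grow to the right and rows downward; lengths in m; the calibration is good to about 2 mm. A picture is of the moment at which its call begins: read the wrist's pose just before it. There is no depth.
- workorder.job_done(): hands the job in; it is judged then, once.
The state is a dict: "time": time; "qpos": joint angles; "qd": joint speeds; "joint_torque": joint torques, N m; "tool_pos": TCP position; "ee_rot": TCP orientation; "wrist_force": force on the tool from outside, world axes, zero at the start; "torque": the same for the moment, N m; "opening": finger opening in m; "grasp_force": force on a finger pad.
Only numpy, scipy, OpenCV 4.12 (cv2) and the standard library are available. Lean on these libraries where they do the work, as an engineer would, in place of code of your own. Each camera call takes 0.05 s, during which the arm holds its last target. There are 200 camera calls.

### The job

Scrub the inside of every tumbler with the bottle brush, working from the left tumbler to the right: in each, push the brush down to the bottom, draw it up most of the way to the rim without taking it out, and push it down to the bottom again. Then stand the brush back in its stand, and only after that pull one wooden cover at a time off the top of the spring-loaded dispenser and set one squarely on each tumbler, its ring inside the mouth. Leave the tumblers upright, the spare covers stacked in the dispenser, and the other things on the worktop alone.

Things in the scene. Friction and masses are not known exactly. Their poses are not given: they have to be found in the camera images.
- tumbler_left: the left one (seen from the robot, +y is left) of up to three alike teal glass tumblers that stand in a loose row; may be absent. 106 mm high, 77 mm across the rim, free bore about 64 mm at the mouth narrowing to about 50 mm at the bottom; inner floor 11 mm above the table. Origin: centre of its underside, z up. About 0.3 kg, it slides when pushed
- tumbler_middle: the middle one (seen from the robot, +y is left) of up to three alike teal glass tumblers that stand in a loose row; may be absent. 106 mm high, 77 mm across the rim, free bore about 64 mm at the mouth narrowing to about 50 mm at the bottom; inner floor 11 mm above the table. Origin: centre of its underside, z up. About 0.3 kg, it slides when pushed
- tumbler_right: the right one (seen from the robot, +y is left) of up to three alike teal glass tumblers that stand in a loose row; may be absent. 106 mm high, 77 mm across the rim, free bore about 64 mm at the mouth narrowing to about 50 mm at the bottom; inner floor 11 mm above the table. Origin: centre of its underside, z up. About 0.3 kg, it slides when pushed
- cover_1: one of 4 wooden glass covers, 40 g, number 1 from below in the stack. Plate 82 mm wide, 5 mm thick; knob on top (22 mm wide, 14 mm high); ring beneath (52 mm wide, 15 mm high) that drops into a tumbler's mouth with 6 mm play. Origin: centre of the ring's underside, z up: plate top at 20 mm, knob top at 34 mm. They nest at 20 mm pitch. Seated, its origin is 91 mm above the tumbler's underside
- cover_2: one of 4 wooden glass covers, 40 g, number 2 from below in the stack. Plate 82 mm wide, 5 mm thick; knob on top (22 mm wide, 14 mm high); ring beneath (52 mm wide, 15 mm high) that drops into a tumbler's mouth with 6 mm play. Origin: centre of the ring's underside, z up: plate top at 20 mm, knob top at 34 mm. They nest at 20 mm pitch. Seated, its origin is 91 mm above the tumbler's underside
- cover_3: one of 4 wooden glass covers, 40 g, number 3 from below in the stack. Plate 82 mm wide, 5 mm thick; knob on top (22 mm wide, 14 mm high); ring beneath (52 mm wide, 15 mm high) that drops into a tumbler's mouth with 6 mm play. Origin: centre of the ring's underside, z up: plate top at 20 mm, knob top at 34 mm. They nest at 20 mm pitch. Seated, its origin is 91 mm above the tumbler's underside
- cover_4: one of 4 wooden glass covers, 40 g, number 4 from below in the stack. Plate 82 mm wide, 5 mm thick; knob on top (22 mm wide, 14 mm high); ring beneath (52 mm wide, 15 mm high) that drops into a tumbler's mouth with 6 mm play. Origin: centre of the ring's underside, z up: plate top at 20 mm, knob top at 34 mm. They nest at 20 mm pitch. Seated, its origin is 91 mm above the tumbler's underside
- dispenser: fixed dispenser: wooden base 116 mm wide, 10 mm high; four thin posts, top at z = 107 mm, 47.5 mm from the axis at 45, 135, 225, 315 degrees in its frame, round the stack. Soft springs in the posts (20 N/m) lift the stack 20 mm within a second when a cover is taken, so the top cover's origin is always near z = 80 mm, its plate top near 100 mm. Origin: centre of its underside
- lift (a joint): travel of the dispenser's spring-loaded lift plate, m: about 0.002 with four covers, 0.02 more for each cover taken, 0.083 when empty. Plate top at 18 mm above the table at 0
- brush: bottle brush, 185 mm long, 60 g, standing upright in its stand at the start. Origin: the tip of the bristle head; z along the brush to the handle. White bristle head 34 mm across from 0 to 80 mm (rigid), thin steel stem 9 mm across, grey round handle 18 mm across from 114 to 178 mm: grip it at 150 mm
- brush_stand: fixed steel cup for the brush, on a foot 84 mm across: bore 41 mm wide flaring to 60 mm at the mouth, 84 mm high, floor 10 mm above the table. Origin: centre of its underside
- spice_jar: bystander: spice jar, 42 x 42 x 106 mm, origin under its centre
- dish: bystander: small white dish, 97 mm across, 13 mm high, origin under its centre
- usb_charger: bystander: white charger, 50 x 66 x 29 mm, origin under its centre
Not all that is in view belongs to the job. What is shaped like the cover_2 but black, green or pink is not meant.

How it is judged:
On the way, in this order (a step that is already met when the one before it is completed fails the run):
1. the brush tip reaches the bottom of the left tumbler (within 15 mm of its inner floor) (horizontal distance between brush and tumbler_left below 0.03 m and z of brush in the frame of tumbler_left below 0.026 m), for 0.05 s.
2. the brush is drawn up inside the left tumbler (tip at least 44 mm above its inner floor, still below the rim) (horizontal distance between brush and tumbler_left below 0.03 m and z of brush in the frame of tumbler_left between 0.055 and 0.108 m), for 0.05 s.
3. the brush tip reaches the bottom of the left tumbler a second time (all of step 1), for 0.05 s.
4. the brush tip reaches the bottom of the middle tumbler (within 15 mm of its inner floor) (horizontal distance between brush and tumbler_middle below 0.03 m and z of brush in the frame of tumbler_middle below 0.026 m), for 0.05 s.
5. the brush is drawn up inside the middle tumbler (tip at least 44 mm above its inner floor, still below the rim) (horizontal distance between brush and tumbler_middle below 0.03 m and z of brush in the frame of tumbler_middle between 0.055 and 0.108 m), for 0.05 s.
6. the brush tip reaches the bottom of the middle tumbler a second time (all of step 4), for 0.05 s.
7. the brush tip reaches the bottom of the right tumbler (within 15 mm of its inner floor) (horizontal distance between brush and tumbler_right below 0.03 m and z of brush in the frame of tumbler_right below 0.026 m), for 0.05 s.
8. the brush is drawn up inside the right tumbler (tip at least 44 mm above its inner floor, still below the rim) (horizontal distance between brush and tumbler_right below 0.03 m and z of brush in the frame of tumbler_right between 0.055 and 0.108 m), for 0.05 s.
9. the brush tip reaches the bottom of the right tumbler a second time (all of step 7), for 0.05 s.
10. the brush stands in its stand again, let go (horizontal distance between brush and brush_stand below 0.015 m and height (world z) of brush below 0.02 m and angle between brush's own z axis and vertical below 0.2 rad and contact force between the fingers and brush below 0.1 N), for 0.2 s.
At the end, for the whole second after the job is handed in: Each tumbler stands upright (0.1 rad), at rest, a cover seated on it: centres within 10 mm, cover origin 87 to 95 mm above the underside, tilt under 0.08 rad. Other covers in the dispenser (10 mm, 0.12 rad). Brush in its stand: tip within 15 mm of the axis, below z = 20 mm, lean under 0.2 rad (((horizontal distance between cover_1 and tumbler_left below 0.01 m and z of cover_1 in the frame of tumbler_left between 0.087 and 0.095 m and angle between cover_1's own z axis and vertical below 0.08 rad) or (horizontal distance between cover_2 and tumbler_left below 0.01 m and z of cover_2 in the frame of tumbler_left between 0.087 and 0.095 m and angle between cover_2's own z axis and vertical below 0.08 rad) or (horizontal distance between cover_3 and tumbler_left below 0.01 m and z of cover_3 in the frame of tumbler_left between 0.087 and 0.095 m and angle between cover_3's own z axis and vertical below 0.08 rad) or (horizontal distance between cover_4 and tumbler_left below 0.01 m and z of cover_4 in the frame of tumbler_left between 0.087 and 0.095 m and angle between cover_4's own z axis and vertical below 0.08 rad)) and angle between each of tumbler_left, tumbler_middle, tumbler_right's own z axis and vertical below 0.1 rad and linear speed of each of tumbler_left, tumbler_middle, tumbler_right, cover_1, cover_2, cover_3, cover_4 below 0.02 m/s and height (world z) of each of tumbler_left, tumbler_middle, tumbler_right below 0.01 m and ((horizontal distance between cover_1 and tumbler_middle below 0.01 m and z of cover_1 in the frame of tumbler_middle between 0.087 and 0.095 m and angle between cover_1's own z axis and vertical below 0.08 rad) or (horizontal distance between cover_2 and tumbler_middle below 0.01 m and z of cover_2 in the frame of tumbler_middle between 0.087 and 0.095 m and angle between cover_2's own z axis and vertical below 0.08 rad) or (horizontal distance between cover_3 and tumbler_middle below 0.01 m and z of cover_3 in the frame of tumbler_middle between 0.087 and 0.095 m and angle between cover_3's own z axis and vertical below 0.08 rad) or (horizontal distance between cover_4 and tumbler_middle below 0.01 m and z of cover_4 in the frame of tumbler_middle between 0.087 and 0.095 m and angle between cover_4's own z axis and vertical below 0.08 rad)) and ((horizontal distance between cover_1 and tumbler_right below 0.01 m and z of cover_1 in the frame of tumbler_right between 0.087 and 0.095 m and angle between cover_1's own z axis and vertical below 0.08 rad) or (horizontal distance between cover_2 and tumbler_right below 0.01 m and z of cover_2 in the frame of tumbler_right between 0.087 and 0.095 m and angle between cover_2's own z axis and vertical below 0.08 rad) or (horizontal distance between cover_3 and tumbler_right below 0.01 m and z of cover_3 in the frame of tumbler_right between 0.087 and 0.095 m and angle between cover_3's own z axis and vertical below 0.08 rad) or (horizontal distance between cover_4 and tumbler_right below 0.01 m and z of cover_4 in the frame of tumbler_right between 0.087 and 0.095 m and angle between cover_4's own z axis and vertical below 0.08 rad)) and ((horizontal distance between cover_1 and dispenser below 0.01 m and angle between cover_1's own z axis and vertical below 0.12 rad and height (world z) of cover_1 below 0.095 m) or (horizontal distance between cover_1 and tumbler_left below 0.01 m and z of cover_1 in the frame of tumbler_left between 0.087 and 0.095 m and angle between cover_1's own z axis and vertical below 0.08 rad) or (horizontal distance between cover_1 and tumbler_middle below 0.01 m and z of cover_1 in the frame of tumbler_middle between 0.087 and 0.095 m and angle between cover_1's own z axis and vertical below 0.08 rad) or (horizontal distance between cover_1 and tumbler_right below 0.01 m and z of cover_1 in the frame of tumbler_right between 0.087 and 0.095 m and angle between cover_1's own z axis and vertical below 0.08 rad)) and ((horizontal distance between cover_2 and dispenser below 0.01 m and angle between cover_2's own z axis and vertical below 0.12 rad and height (world z) of cover_2 below 0.095 m) or (horizontal distance between cover_2 and tumbler_left below 0.01 m and z of cover_2 in the frame of tumbler_left between 0.087 and 0.095 m and angle between cover_2's own z axis and vertical below 0.08 rad) or (horizontal distance between cover_2 and tumbler_middle below 0.01 m and z of cover_2 in the frame of tumbler_middle between 0.087 and 0.095 m and angle between cover_2's own z axis and vertical below 0.08 rad) or (horizontal distance between cover_2 and tumbler_right below 0.01 m and z of cover_2 in the frame of tumbler_right between 0.087 and 0.095 m and angle between cover_2's own z axis and vertical below 0.08 rad)) and ((horizontal distance between cover_3 and dispenser below 0.01 m and angle between cover_3's own z axis and vertical below 0.12 rad and height (world z) of cover_3 below 0.095 m) or (horizontal distance between cover_3 and tumbler_left below 0.01 m and z of cover_3 in the frame of tumbler_left between 0.087 and 0.095 m and angle between cover_3's own z axis and vertical below 0.08 rad) or (horizontal distance between cover_3 and tumbler_middle below 0.01 m and z of cover_3 in the frame of tumbler_middle between 0.087 and 0.095 m and angle between cover_3's own z axis and vertical below 0.08 rad) or (horizontal distance between cover_3 and tumbler_right below 0.01 m and z of cover_3 in the frame of tumbler_right between 0.087 and 0.095 m and angle between cover_3's own z axis and vertical below 0.08 rad)) and ((horizontal distance between cover_4 and dispenser below 0.01 m and angle between cover_4's own z axis and vertical below 0.12 rad and height (world z) of cover_4 below 0.095 m) or (horizontal distance between cover_4 and tumbler_left below 0.01 m and z of cover_4 in the frame of tumbler_left between 0.087 and 0.095 m and angle between cover_4's own z axis and vertical below 0.08 rad) or (horizontal distance between cover_4 and tumbler_middle below 0.01 m and z of cover_4 in the frame of tumbler_middle between 0.087 and 0.095 m and angle between cover_4's own z axis and vertical below 0.08 rad) or (horizontal distance between cover_4 and tumbler_right below 0.01 m and z of cover_4 in the frame of tumbler_right between 0.087 and 0.095 m and angle between cover_4's own z axis and vertical below 0.08 rad)) and horizontal distance between brush and brush_stand below 0.015 m and height (world z) of brush below 0.02 m and angle between brush's own z axis and vertical below 0.2 rad); the robot touches nothing.
It fails at once if the spice jar is shifted by more than 3 cm (distance of spice_jar from where it was at the start of the episode above 0.03 m).
It fails at once if the dish is shifted by more than 3 cm (distance of dish from where it was at the start of the episode above 0.03 m).
It fails at once if the usb charger is shifted by more than 3 cm (distance of usb_charger from where it was at the start of the episode above 0.03 m).
It fails at once if a cover is taken out of the dispenser while the brush is out of its stand (horizontal distance between any of cover_1, cover_2, cover_3, cover_4 and dispenser above 0.1 m and height (world z) of brush above 0.05 m).
Of tumbler_left, tumbler_middle, tumbler_right only 2 to 3 are there at a start; the rules pass over those that are not, and their reading is None.
At some moment in a run one of tumbler_left, tumbler_middle, tumbler_right may be knocked a few centimetres aside while the robot is not near it.
It also fails if it takes over 210 s, if anything falls off the work surface, if the arm or the gripper's body presses on something with over 40 N, if the wrist force passes 120 N, or if a joint passes its speed limit or range.

## Working session

There is one attempt and no reset: what is moved stays moved. The work goes in short steps, Python scripts to look and compute and a tool call to move; the robot and the scene stay as the last step left them, time stands still between calls to the robot, and variables do not carry over. Pictures are saved under pics/ and viewed, at most 14 in all, crops included, and the job is handed in when it is done.

Besides the shell and the picture viewer there is one more tool, called as name([rows], argument=value, ...), one row to a line, values as JSON. apply_moves: Moves the arm, as the interface text tells. Its arguments: {"type":"object","properties":{"rows":{"type":"array"},"grip_force":{"type":"number"}},"required":["rows"]}

```bash
mkdir -p pics; ls
cat > h.py <<'E'
import numpy as np, cv2
from station import robot, cams, workorder
def snap(n):
    s=robot.read_state(); c=cams.camera(n); c['s']=s
    c['f']=c['frame'].shape[0]/2/np.tan(np.radians(c['vfov'])/2)
    if 'hand_eye' in c:
        T=np.eye(4);T[:3,:3]=s['ee_rot'];T[:3,3]=s['tool_pos'];T=T@np.array(c['hand_eye'])
        c['P'],c['R']=T[:3,3],T[:3,:3]
    else: c['P'],c['R']=np.array(c['position']),np.array(c['orientation'])
    return c
def save(c,fn,box=None,k=1.5):
    im=c['frame'][...,::-1]
    if box: x0,y0,x1,y1=box; im=im[y0:y1,x0:x1]
    cv2.imwrite('pics/'+fn,cv2.resize(im,None,fx=k,fy=k))
def ray(c,u,v):
    d=np.array([(u-c['cx'])/c['f'],(v-c['cy'])/c['f']]); x=d.copy()
    for _ in range(20): x=d/(1+c['k1']*(x@x))
    r=c['R']@np.array([x[0],x[1],1.]); return r/np.linalg.norm(r)
def onz(c,u,v,z):
    r=ray(c,u,v); return c['P']+r*(z-c['P'][2])/r[2]
def proj(c,p):
    q=c['R'].T@(np.array(p)-c['P']); x=q[:2]/q[2]; x=x*(1+c['k1']*(x@x)); return x*c['f']+[c['cx'],c['cy']]
E
python3 - <<'E'
from h import *
for n in ['scene','top','wrist']:
    c=snap(n); save(c,n+'0.png'); print(n,c['vfov'],c['cx'],c['cy'],c['k1'],np.round(c['P'],3),np.round(c['R'],2).tolist())
print(np.round(c['s']['ee_rot'],3), c['s'])
E
```

```text
pics
scene 48.07308010008452 255.96225011078323 199.55804038172334 -0.139581099341339 [-0.172 -0.755  0.658] [[0.77, -0.32, 0.55], [-0.63, -0.36, 0.68], [-0.02, -0.87, -0.49]]
top 53.945781021883214 252.54147673146093 186.5834487293139 -0.03334378056217017 [0.398 0.048 1.134] [[0.01, -1.0, 0.09], [-1.0, -0.01, 0.01], [-0.01, -0.09, -1.0]]
wrist 70.62119742082234 256.9413128060246 187.929342700382 0.006587264706171516 [0.187 0.628 0.384] [[0.4, 0.87, 0.28], [0.92, -0.38, -0.12], [-0.0, 0.3, -0.95]]
[[-0.916  0.401 -0.001]
 [ 0.401  0.916 -0.002]
 [ 0.    -0.002 -1.   ]] {'time': 0.1, 'qpos': array([-0.89481657,  0.50175806, -0.42682587,  1.55135217,  0.22082881,
        1.1382761 , -0.21027191]), 'qd': array([-1.14164689e-04, -3.22481441e-03, -7.21369915e-04, -2.77431230e-03,
        3.41785964e-04, -7.84794746e-04,  3.26143926e-05]), 'joint_torque': array([-1.05664908e-02, -5.67872250e+01, -5.83869874e+00, -2.79919052e+01,
       -6.91872672e-02,  2.40176258e-02,  3.12365455e-05]), 'tool_pos': array([0.26054039, 0.59483537, 0.23677838]), 'ee_rot': array([[-9.16051731e-01,  4.01059445e-01, -7.39949370e-04],
       [ 4.01060125e-01,  9.16050392e-01, -1.56683262e-03],
       [ 4.94378915e-05, -1.73206392e-03, -9.99998499e-01]]), 'wrist_force': array([ 0.94636387,  0.21956527, -1.26125178]), 'torque': array([ 0.02649802, -0.01323109,  0.06889634]), 'grasp_force': 0.0, 'opening': 0.09179926668990743}
```

View pics/top0.png

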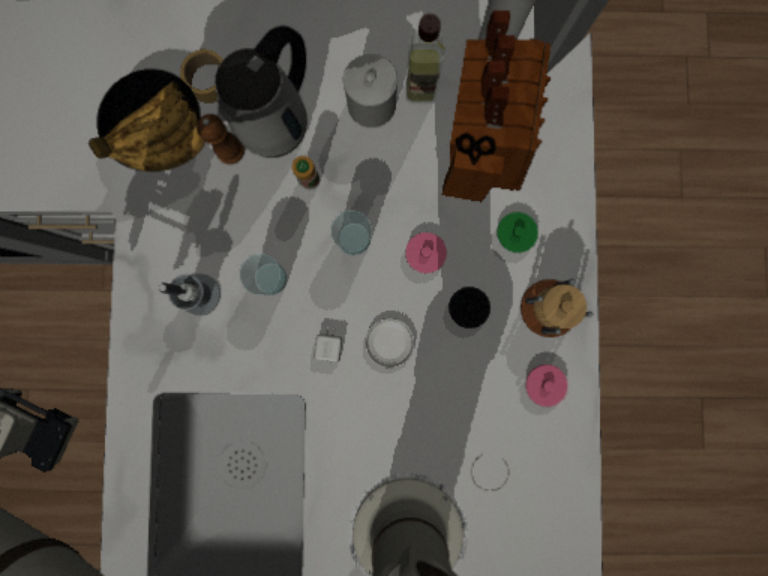

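View pics/scene0.png

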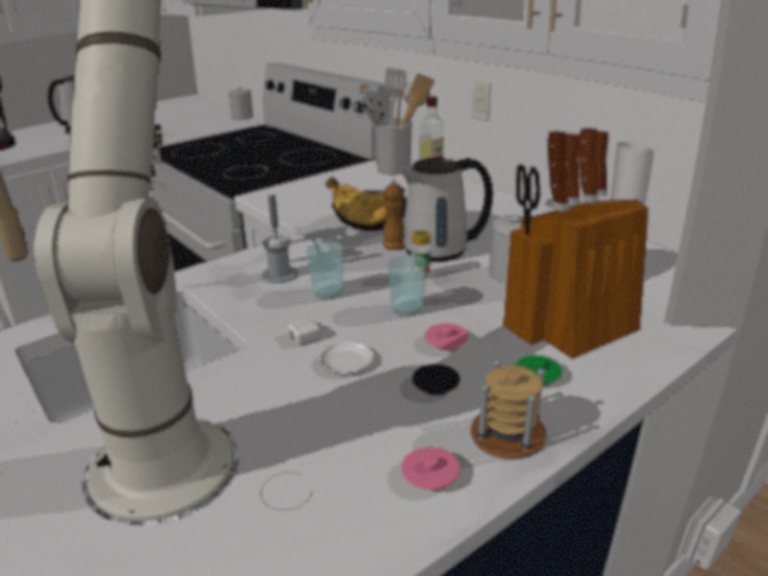

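The top view shows two teal tumblers: left at (265,275) and right at (352,232) in the 1.5x picture. The brush and stand are at (188,292), and the dispenser with its wooden covers is at (560,308).

Possible mix-ups for the covers:
- pink (426,252)
- pink (547,385)
- green (517,232)
- black (469,307)

Only the wooden stack at (560,308) is meant. The tumblers have no look-alikes beyond each other, and the brush is the only one. Next is a close crop to check.

Run:
```python
from h import *
c=snap('top')
im=c['frame'][...,::-1]
a=im[130:220,105:255]; b=im[170:245,335:405]
a=cv2.resize(a,None,fx=5,fy=5,interpolation=cv2.INTER_CUBIC)
b=cv2.resize(b,None,fx=5,fy=5,interpolation=cv2.INTER_CUBIC)
cv2.imwrite('pics/cropa.png',np.clip(a*1.3,0,255)); 
h=cv2.cvtColor(im,cv2.COLOR_BGR2HSV)
m=cv2.inRange(h,(80,35,60),(105,255,255)); m[:130]=0
n,l,s,ce=cv2.connectedComponentsWithStats(m)
for i in range(1,n):
    if s[i,4]>100: print('teal',s[i],ce[i])
m=cv2.inRange(h,(10,60,120),(25,255,255)); m[:180]=0
n,l,s,ce=cv2.connectedComponentsWithStats(m)
for i in range(1,n):
    if s[i,4]>100: print('wood',s[i],ce[i],onz(c,*ce[i],.1))
cv2.imwrite('pics/cropb.png',b)
```

```text
teal [226 150  20  19 235] [235.3787234  159.35319149]
teal [171 177  19  19 221] [180.92307692 185.99547511]
wood [368 195  23  24 131] [380.73282443 206.58778626] [ 0.43508802 -0.29165082  0.1       ][ WARN:0@0.582] global loadsave.cpp:1063 imwrite_ Unsupported depth image for selected encoder is fallbacked to CV_8U.
```

View pics/cropa.png

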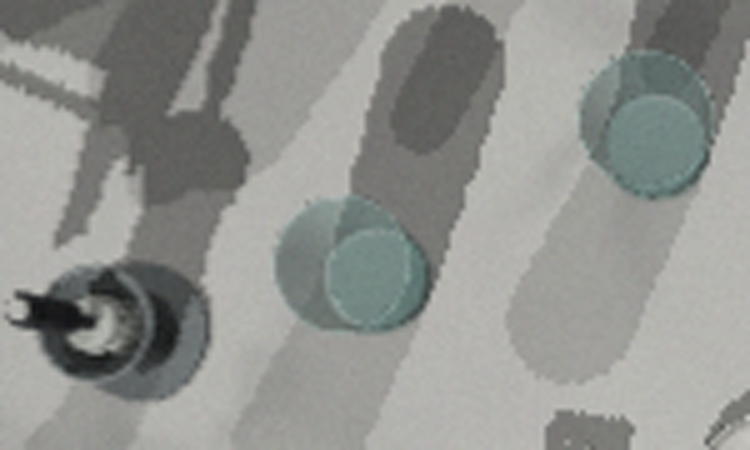

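The crop confirms two upright tumblers, with left rim centre at crop (342,264) and right at (646,117). The brush stands in its cup, with the mouth ring at (97,322) and the foot near (150,331).

Run:
```python
from h import *
c=snap('top')
p=lambda n,u,v,z: print(n,np.round(onz(c,u/5+105,v/5+130,z),4))
p('L rim',342,264,.106);p('L floor',369,278,.011);p('R rim',646,117,.106);p('R floor',657,146,.011)
p('stand rim',97,322,.084);p('foot',150,331,.004);p('handle top',15,310,.185)
for r in(('jar',303/1.5,168/1.5,.106),('dish',260,228,.013),('usb',218,232,.029)): print(r[0],onz(c,*r[1:])[:2].round(3))
```

```text
L rim [0.4942 0.2777 0.106 ]
L floor [0.4948 0.2824 0.011 ]
R rim [0.5773 0.1118 0.106 ]
R floor [0.5763 0.1107 0.011 ]
stand rim [0.4621 0.4202 0.084 ]
foot [0.4619 0.416  0.004 ]
handle top [0.4616 0.4269 0.185 ]
jar [0.694 0.204]
dish [0.371 0.038]
usb [0.359 0.16 ]
```

View pics/cropb.png

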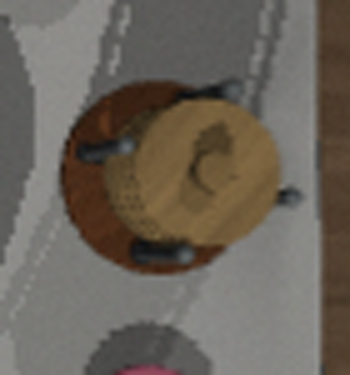

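apply_moves([
  {"z": -0.5,"wz": -5.9,"gripper": 1},
  {"z": -0.5,"wz": -5.9,"gripper": 1},
  {"z": -0.5,"wz": -5.9,"gripper": 1},
  {"z": -0.5,"wz": -5.9,"gripper": 1},
  {"x": -4,"y": -3,"gripper": 1},
  {"x": -4,"y": -3,"gripper": 1},
  {"x": -4,"y": -3,"gripper": 1},
  {"x": -4,"y": -3,"gripper": 1},
], grip_force=20)

```text
schema error: expected keys x, y, z, wx, wy, wz, gripper
```

Run:
```python
from h import *
c=snap('wrist'); save(c,'w1.png'); print(c['s']['tool_pos'],c['s']['ee_rot'].round(3),c['s']['qpos'].round(2))
for p in [(.462,.418,.01),(.462,.425,.19),(.462,.418,.084),(.495,.28,.106)]: print(p,proj(c,p)*1.5)
c=snap('top')
q=lambda n,u,v,z: print(n,np.round(onz(c,u/5+335,v/5+170,z),4))
q('plate',208,172,.1);q('base',157,177,.01)
for u,v in [(230,90),(125,147),(290,197),(183,255)]: q('post',u,v,.107)
```

```text
[0.26064129 0.59513007 0.23722436] [[-0.916  0.401 -0.   ]
 [ 0.401  0.916 -0.001]
 [ 0.    -0.001 -1.   ]] [-0.89  0.5  -0.43  1.55  0.22  1.14 -0.21]
(0.462, 0.418, 0.01) [313.21992967 466.51373315]
(0.462, 0.425, 0.19) [278.17147363 652.80008808]
(0.462, 0.418, 0.084) [299.94636432 523.73396701]
(0.495, 0.28, 0.106) [182.93668945 613.49198273]
plate [ 0.441  -0.2804  0.1   ]
base [ 0.4414 -0.2784  0.01  ]
post [ 0.4856 -0.291   0.107 ]
post [ 0.4539 -0.233   0.107 ]
post [ 0.4275 -0.3228  0.107 ]
post [ 0.3955 -0.2638  0.107 ]
```

View pics/w1.png

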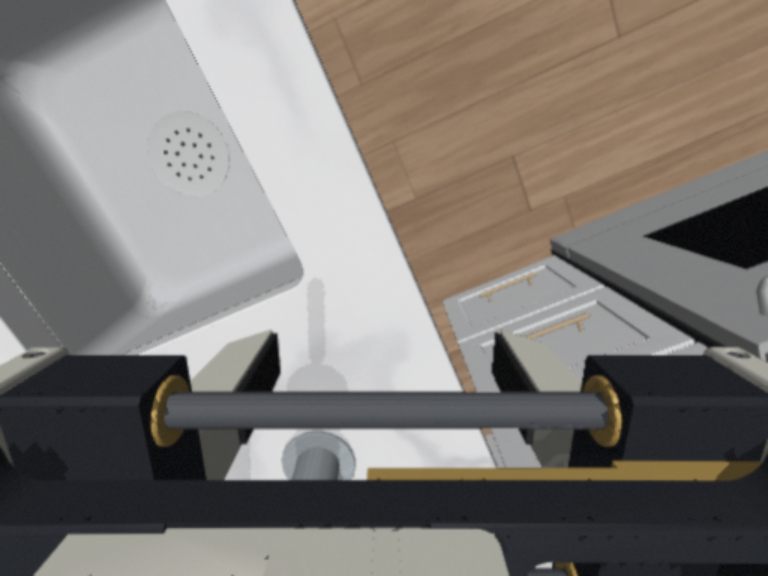

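The wrist view is mostly blocked by the gripper in its lower half, with the stand's shadow and foot near (318,465). Every row needs all the keys, so I'll write them all from now on.

apply_moves([
  {"x": 0,"y": 0,"z": -0.5,"wx": 0,"wy": 0,"wz": -5.9,"gripper": 1},
  {"x": 0,"y": 0,"z": -0.5,"wx": 0,"wy": 0,"wz": -5.9,"gripper": 1},
  {"x": 0,"y": 0,"z": -0.5,"wx": 0,"wy": 0,"wz": -5.9,"gripper": 1},
  {"x": 0,"y": 0,"z": -0.5,"wx": 0,"wy": 0,"wz": -5.9,"gripper": 1},
  {"x": -3.5,"y": -2,"z": 0,"wx": 0,"wy": 0,"wz": 0,"gripper": 1},
  {"x": -3.5,"y": -2,"z": 0,"wx": 0,"wy": 0,"wz": 0,"gripper": 1},
  {"x": -3.5,"y": -2,"z": 0,"wx": 0,"wy": 0,"wz": 0,"gripper": 1},
  {"x": -3.5,"y": -2,"z": 0,"wx": 0,"wy": 0,"wz": 0,"gripper": 1},
], grip_force=20)

```text
time: 1.02
tool_pos: [0.402, 0.5144, 0.2579]
ee_rot: [[-1.0, 0.0, 0.0], [0.0, 1.0, 0.0], [-0.0, 0.0, -1.0]]
wrist_force: [0.2, 0.9, -0.6]
opening: 0.0919
grasp_force: 0.0
```

apply_moves([
  {"x": -3.5,"y": -3,"z": 0,"wx": 0,"wy": 0,"wz": 0,"gripper": 1},
  {"x": -3.5,"y": -3,"z": 0,"wx": 0,"wy": 0,"wz": 0,"gripper": 1},
  {"x": -3.5,"y": -3,"z": 0,"wx": 0,"wy": 0,"wz": 0,"gripper": 1},
  {"x": -3.5,"y": 0,"z": 0,"wx": 0,"wy": 0,"wz": 0,"gripper": 1},
  {"x": 0,"y": 0,"z": 0,"wx": 0,"wy": 0,"wz": 0,"gripper": 1},
  {"x": 0,"y": 0,"z": 0,"wx": 0,"wy": 0,"wz": 0,"gripper": 1},
  {"x": 0,"y": 0,"z": 0,"wx": 0,"wy": 0,"wz": 0,"gripper": 1},
  {"x": 0,"y": 0,"z": 0,"wx": 0,"wy": 0,"wz": 0,"gripper": 1},
])

```text
time: 1.68
tool_pos: [0.5286, 0.4353, 0.2577]
ee_rot: [[-1.0, -0.002, -0.001], [-0.002, 1.0, 0.001], [0.001, 0.001, -1.0]]
wrist_force: [-0.2, 0.9, -0.6]
opening: 0.0919
grasp_force: 0.0
```

Run:
```python
from h import *
c=snap('wrist'); save(c,'w2.png'); print(c['s']['tool_pos'],c['s']['ee_rot'].round(3),c['s']['qpos'].round(2))
for p in [(.462,.418,.01),(.462,.425,.19),(.462,.418,.084),(.495,.28,.106)]: print(p,proj(c,p)*1.5)
```

```text
[0.52862853 0.43528504 0.25774265] [[-1.    -0.002 -0.001]
 [-0.002  1.     0.001]
 [ 0.001  0.001 -1.   ]] [-0.43  0.55 -0.44  1.43  0.24  1.21  0.67]
(0.462, 0.418, 0.01) [367.15302713 169.40795608]
(0.462, 0.425, 0.19) [366.06604581 182.10826339]
(0.462, 0.418, 0.084) [363.081626   172.92534381]
(0.495, 0.28, 0.106) [174.36869451 220.37837458]
```

View pics/w2.png

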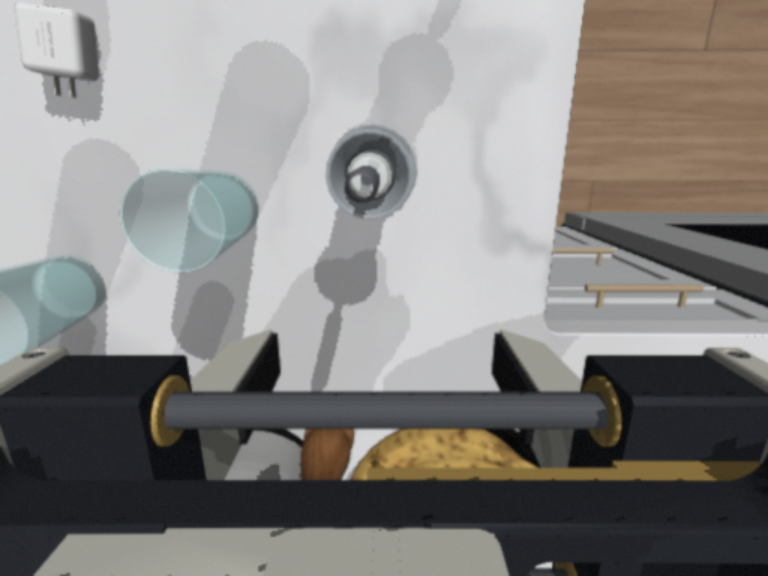

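The wrist view shows the stand mouth centred at (371,171), the handle top at (363,182) and the left tumbler rim at (174,219). This agrees with the top-view estimates to a few mm, so I'll go for the grasp.

apply_moves([
  {"x": 3.4,"y": -0.65,"z": 0,"wx": 0,"wy": 0,"wz": 0,"gripper": 1},
  {"x": 3.3,"y": -0.65,"z": 0,"wx": 0,"wy": 0,"wz": 0,"gripper": 1},
  {"x": 0,"y": 0,"z": 0,"wx": 0,"wy": 0,"wz": 0,"gripper": 1},
  {"x": 0,"y": 0,"z": 2.6,"wx": 0,"wy": 0,"wz": 0,"gripper": 1},
  {"x": 0,"y": 0,"z": 2.6,"wx": 0,"wy": 0,"wz": 0,"gripper": 1},
  {"x": 0,"y": 0,"z": 2.6,"wx": 0,"wy": 0,"wz": 0,"gripper": 1},
  {"x": 0,"y": 0,"z": 2.6,"wx": 0,"wy": 0,"wz": 0,"gripper": 1},
  {"x": 0,"y": 0,"z": 0,"wx": 0,"wy": 0,"wz": 0,"gripper": 1},
])

```text
time: 2.4
tool_pos: [0.4598, 0.419, 0.1489]
ee_rot: [[-1.0, -0.002, -0.006], [-0.002, 1.0, -0.006], [0.006, -0.006, -1.0]]
wrist_force: [-1.8, -0.1, -1.7]
opening: 0.0919
grasp_force: 0.0
```

apply_moves([
  {"x": 0,"y": 0,"z": 0,"wx": 0,"wy": 0,"wz": 0,"gripper": 0.2},
  {"x": 0,"y": 0,"z": 0,"wx": 0,"wy": 0,"wz": 0,"gripper": -0.4},
  {"x": 0,"y": 0,"z": 0,"wx": 0,"wy": 0,"wz": 0,"gripper": -1},
  {"x": 0,"y": 0,"z": 0,"wx": 0,"wy": 0,"wz": 0,"gripper": -1},
  {"x": 0,"y": 0,"z": 0,"wx": 0,"wy": 0,"wz": 0,"gripper": -1},
  {"x": 0,"y": 0,"z": 0,"wx": 0,"wy": 0,"wz": 0,"gripper": -1},
  {"x": 0,"y": 0,"z": 0,"wx": 0,"wy": 0,"wz": 0,"gripper": -1},
  {"x": 0,"y": 0,"z": 0,"wx": 0,"wy": 0,"wz": 0,"gripper": -1},
])

```text
time: 3.07
tool_pos: [0.4636, 0.4209, 0.154]
ee_rot: [[-1.0, 0.001, 0.0], [0.001, 1.0, 0.0], [-0.0, 0.0, -1.0]]
wrist_force: [-0.0, -0.3, 0.2]
opening: 0.0431
grasp_force: 0.0
```

apply_moves([
  {"x": 0,"y": 0,"z": -1.5,"wx": 0,"wy": 0,"wz": 0,"gripper": -1},
  {"x": 0,"y": 0,"z": -1.5,"wx": 0,"wy": 0,"wz": 0,"gripper": -1},
  {"x": 0,"y": 0,"z": -1.5,"wx": 0,"wy": 0,"wz": 0,"gripper": -1},
  {"x": 0,"y": 0,"z": -2,"wx": 0,"wy": 0,"wz": 0,"gripper": -1},
  {"x": 0,"y": 0,"z": -2,"wx": 0,"wy": 0,"wz": 0,"gripper": -1},
  {"x": 0,"y": 0,"z": -2,"wx": 0,"wy": 0,"wz": 0,"gripper": -1},
  {"x": 0,"y": 0,"z": -2,"wx": 0,"wy": 0,"wz": 0,"gripper": -1},
  {"x": 0,"y": 0,"z": 0,"wx": 0,"wy": 0,"wz": 0,"gripper": -1},
])

```text
time: 3.73
tool_pos: [0.465, 0.4227, 0.2834]
ee_rot: [[-1.0, 0.001, 0.005], [0.001, 1.0, 0.005], [-0.005, 0.005, -1.0]]
wrist_force: [0.7, 1.2, 0.3]
opening: 0.0003
grasp_force: 0.0
```

Run:
```python
from h import *
c=snap('scene');d=snap('top');w=snap('wrist')
k=lambda c,b:cv2.resize(c['frame'][b[1]:b[3],b[0]:b[2],::-1],(390,300),interpolation=cv2.INTER_CUBIC)
cv2.imwrite('pics/m1.png',np.vstack([np.hstack([k(c,(130,60,312,200)),k(d,(95,110,277,250))]),np.hstack([k(w,(0,0,512,384)),k(w,(180,180,330,300))])]))
# wrist measurements from w2 pose are reused with numbers only
```

```text
(no output)
```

View pics/m1.png

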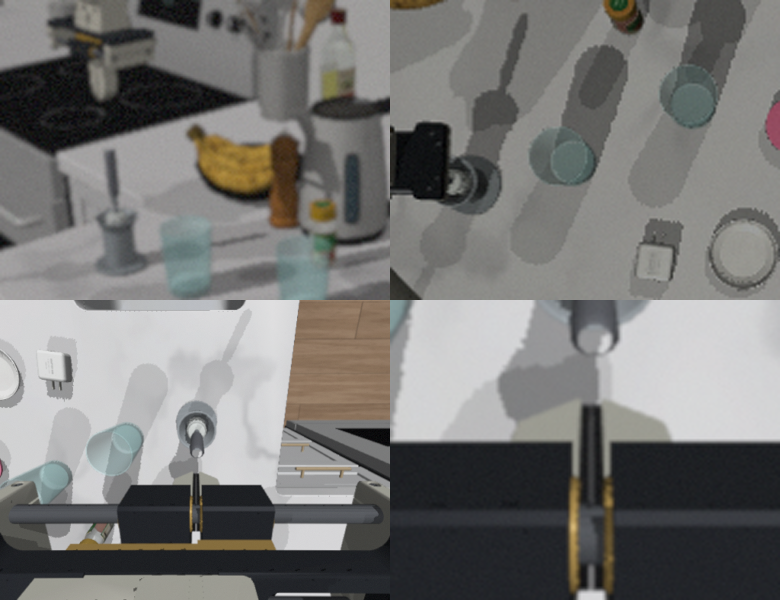

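The brush is still standing in its stand, because the fingers were still closing when I lifted. I'll redo the grasp with more time to close.

apply_moves([
  {"x": 0,"y": 0,"z": 0,"wx": 0,"wy": 0,"wz": 0,"gripper": 0.4},
  {"x": 0,"y": 0,"z": 0,"wx": 0,"wy": 0,"wz": 0,"gripper": 0.4},
  {"x": 0,"y": 0,"z": 0,"wx": 0,"wy": 0,"wz": 0,"gripper": 0.4},
  {"x": 0,"y": 0,"z": 0,"wx": 0,"wy": 0,"wz": 0,"gripper": 0.4},
  {"x": 0,"y": 0,"z": 0,"wx": 0,"wy": 0,"wz": 0,"gripper": 0.4},
  {"x": 0,"y": 0,"z": 0,"wx": 0,"wy": 0,"wz": 0,"gripper": 0.4},
  {"x": 0,"y": 0,"z": 0,"wx": 0,"wy": 0,"wz": 0,"gripper": 0.4},
  {"x": 0,"y": 0,"z": 0,"wx": 0,"wy": 0,"wz": 0,"gripper": 0.4},
])

```text
time: 4.55
tool_pos: [0.4635, 0.4209, 0.2787]
ee_rot: [[-1.0, 0.001, -0.0], [0.001, 1.0, 0.0], [0.0, 0.0, -1.0]]
wrist_force: [0.1, -0.7, 0.4]
opening: 0.0494
grasp_force: 0.0
```

apply_moves([
  {"x": 0,"y": 0,"z": 0,"wx": 0,"wy": 0,"wz": 0,"gripper": 0.4},
  {"x": 0,"y": 0,"z": 0,"wx": 0,"wy": 0,"wz": 0,"gripper": 0.4},
  {"x": 0,"y": 0,"z": 2.6,"wx": 0,"wy": 0,"wz": 0,"gripper": 0.4},
  {"x": 0,"y": 0,"z": 2.6,"wx": 0,"wy": 0,"wz": 0,"gripper": 0.4},
  {"x": 0,"y": 0,"z": 2.6,"wx": 0,"wy": 0,"wz": 0,"gripper": 0.4},
  {"x": 0,"y": 0,"z": 2.6,"wx": 0,"wy": 0,"wz": 0,"gripper": 0.4},
  {"x": 0,"y": 0,"z": 2.0,"wx": 0,"wy": 0,"wz": 0,"gripper": 0.4},
  {"x": 0,"y": 0,"z": 0.5,"wx": 0,"wy": 0,"wz": 0,"gripper": 0.4},
])

```text
time: 5.22
tool_pos: [0.4618, 0.4189, 0.1458]
ee_rot: [[-1.0, 0.001, -0.005], [0.001, 1.0, -0.004], [0.005, -0.004, -1.0]]
wrist_force: [-0.3, -0.5, -0.4]
opening: 0.0643
grasp_force: 0.0
```

apply_moves([
  {"x": 0,"y": 0,"z": 0,"wx": 0,"wy": 0,"wz": 0,"gripper": -1},
  {"x": 0,"y": 0,"z": 0,"wx": 0,"wy": 0,"wz": 0,"gripper": -1},
  {"x": 0,"y": 0,"z": 0,"wx": 0,"wy": 0,"wz": 0,"gripper": -1},
  {"x": 0,"y": 0,"z": 0,"wx": 0,"wy": 0,"wz": 0,"gripper": -1},
  {"x": 0,"y": 0,"z": 0,"wx": 0,"wy": 0,"wz": 0,"gripper": -1},
  {"x": 0,"y": 0,"z": 0,"wx": 0,"wy": 0,"wz": 0,"gripper": -1},
  {"x": 0,"y": 0,"z": 0,"wx": 0,"wy": 0,"wz": 0,"gripper": -1},
  {"x": 0,"y": 0,"z": 0,"wx": 0,"wy": 0,"wz": 0,"gripper": -1},
])

```text
time: 5.88
tool_pos: [0.4636, 0.421, 0.1501]
ee_rot: [[-1.0, 0.001, 0.0], [0.001, 1.0, 0.0], [-0.0, 0.0, -1.0]]
wrist_force: [0.4, -1.1, 1.7]
opening: 0.0172
grasp_force: 20.0
```

apply_moves([
  {"x": 0,"y": 0,"z": 0,"wx": 0,"wy": 0,"wz": 0,"gripper": -1},
  {"x": 0,"y": 0,"z": 0,"wx": 0,"wy": 0,"wz": 0,"gripper": -1},
  {"x": 0,"y": 0,"z": 0,"wx": 0,"wy": 0,"wz": 0,"gripper": -1},
  {"x": 0,"y": 0,"z": 0,"wx": 0,"wy": 0,"wz": 0,"gripper": -1},
  {"x": 0,"y": 0,"z": 0,"wx": 0,"wy": 0,"wz": 0,"gripper": -1},
  {"x": 0,"y": 0,"z": 0,"wx": 0,"wy": 0,"wz": 0,"gripper": -1},
  {"x": 0,"y": 0,"z": 0,"wx": 0,"wy": 0,"wz": 0,"gripper": -1},
  {"x": 0,"y": 0,"z": 0,"wx": 0,"wy": 0,"wz": 0,"gripper": -1},
])

```text
time: 6.55
tool_pos: [0.4637, 0.4211, 0.1501]
ee_rot: [[-1.0, 0.001, 0.0], [0.001, 1.0, 0.0], [-0.0, 0.0, -1.0]]
wrist_force: [-0.5, -0.6, 4.0]
opening: 0.0175
grasp_force: 20.0
```

apply_moves([
  {"x": 0,"y": 0,"z": -1,"wx": 0,"wy": 0,"wz": 0,"gripper": -1},
  {"x": 0,"y": 0,"z": -2,"wx": 0,"wy": 0,"wz": 0,"gripper": -1},
  {"x": 0,"y": 0,"z": -2,"wx": 0,"wy": 0,"wz": 0,"gripper": -1},
  {"x": 0,"y": 0,"z": -2.5,"wx": 0,"wy": 0,"wz": 0,"gripper": -1},
  {"x": 0,"y": 0,"z": -2.5,"wx": 0,"wy": 0,"wz": 0,"gripper": -1},
  {"x": 0,"y": 0,"z": -2,"wx": 0,"wy": 0,"wz": 0,"gripper": -1},
  {"x": 0,"y": 0,"z": -1,"wx": 0,"wy": 0,"wz": 0,"gripper": -1},
  {"x": 0,"y": 0,"z": 0,"wx": 0,"wy": 0,"wz": 0,"gripper": -1},
])

```text
time: 7.22
tool_pos: [0.4642, 0.4218, 0.2824]
ee_rot: [[-1.0, 0.001, 0.003], [0.001, 1.0, 0.003], [-0.003, 0.003, -1.0]]
wrist_force: [0.2, 1.3, -0.9]
opening: 0.0174
grasp_force: 20.0
```

Run:
```python
from h import *
c=snap('scene');d=snap('top');w=snap('wrist')
k=lambda c,b:cv2.resize(c['frame'][b[1]:b[3],b[0]:b[2],::-1],(390,300),interpolation=cv2.INTER_CUBIC)
cv2.imwrite('pics/m2.png',np.vstack([np.hstack([k(c,(130,60,312,200)),k(d,(95,110,277,250))]),np.hstack([k(w,(0,0,512,384)),k(w,(180,80,380,240))])]))
s=c['s']; print(s['tool_pos'],s['opening'],s['grasp_force'])
t=s['tool_pos']
for z in (-.14,-.06,0.03): print((proj(c,t+[0,0,z])-[130,60])*[390/182,300/140], (proj(w,t+[0,0,z])-[180,80])*[390/200,300/160])
```

```text
[0.46420877 0.42180455 0.28239079] 0.017352559210185005 19.984223395586014
[112.48711228 179.99265828] [153.21640164 189.41990877]
[107.33348109 130.02269004] [154.18756472 240.68437698]
[101.40511188  70.91307888] [156.61447433 368.68717723]
```

View pics/m2.png

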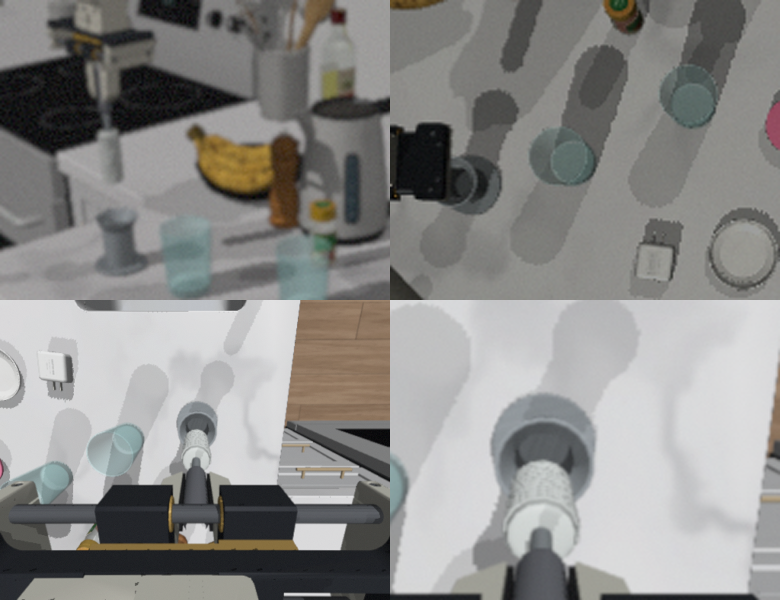

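The brush hangs vertically with its tip at the predicted pixel (112,178) in the scene crop, and the tumblers have not moved. I'll scrub the left tumbler now.

apply_moves([
  {"x": -0.5,"y": -2.3,"z": 0,"wx": 0,"wy": 0,"wz": 0,"gripper": -1},
  {"x": -0.5,"y": -2.4,"z": 0,"wx": 0,"wy": 0,"wz": 0,"gripper": -1},
  {"x": -0.5,"y": -2.4,"z": 0,"wx": 0,"wy": 0,"wz": 0,"gripper": -1},
  {"x": -0.5,"y": -2.4,"z": 0,"wx": 0,"wy": 0,"wz": 0,"gripper": -1},
  {"x": -0.5,"y": -2.4,"z": 0,"wx": 0,"wy": 0,"wz": 0,"gripper": -1},
  {"x": -0.5,"y": -2.3,"z": 0,"wx": 0,"wy": 0,"wz": 0,"gripper": -1},
  {"x": 0,"y": 0,"z": 0,"wx": 0,"wy": 0,"wz": 0,"gripper": -1},
  {"x": 0,"y": 0,"z": 0,"wx": 0,"wy": 0,"wz": 0,"gripper": -1},
])

```text
time: 8.03
tool_pos: [0.4933, 0.2764, 0.2779]
ee_rot: [[-1.0, 0.005, -0.003], [0.005, 1.0, -0.002], [0.003, -0.002, -1.0]]
wrist_force: [-0.2, 0.1, -1.4]
opening: 0.0177
grasp_force: 20.0
```

Run:
```python
from h import *
w=snap('wrist'); save(w,'w3.png',(100,60,400,300),2.4); t=w['s']['tool_pos']; print(t)
for p in [(.494,.279,.106),(.577,.111,.106),tuple(t-[0,0,.14])]: print((proj(w,p)-[100,60])*2.4)
```

```text
[0.4933423  0.27637847 0.27790812]
[383.1229254  271.04541734]
[ 74.64767971 420.61742966]
[377.92824177 286.77835038]
```

View pics/w3.png

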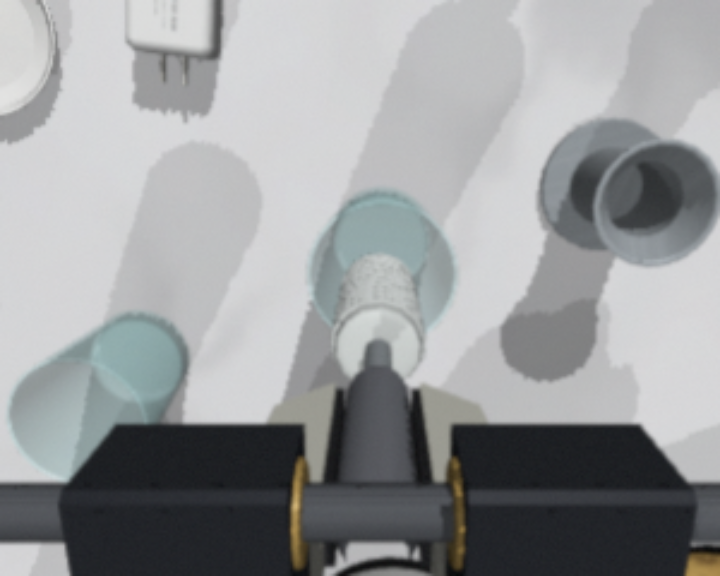

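The left rim is centred at about (383,268), right under the brush tip as predicted, and the right rim is at about (77,420), also as predicted. I'll push down, draw up, push down again and lift out.

apply_moves([
  {"x": 0,"y": 0,"z": 2.0,"wx": 0,"wy": 0,"wz": 0,"gripper": -1},
  {"x": 0,"y": 0,"z": 2.4,"wx": 0,"wy": 0,"wz": 0,"gripper": -1},
  {"x": 0,"y": 0,"z": 2.4,"wx": 0,"wy": 0,"wz": 0,"gripper": -1},
  {"x": 0,"y": 0,"z": 2.4,"wx": 0,"wy": 0,"wz": 0,"gripper": -1},
  {"x": 0,"y": 0,"z": 1.8,"wx": 0,"wy": 0,"wz": 0,"gripper": -1},
  {"x": 0,"y": 0,"z": 1.0,"wx": 0,"wy": 0,"wz": 0,"gripper": -1},
  {"x": 0,"y": 0,"z": 0,"wx": 0,"wy": 0,"wz": 0,"gripper": -1},
  {"x": 0,"y": 0,"z": 0,"wx": 0,"wy": 0,"wz": 0,"gripper": -1},
])

```text
time: 8.75
tool_pos: [0.4927, 0.2798, 0.1594]
ee_rot: [[-1.0, -0.001, -0.001], [-0.001, 1.0, 0.0], [0.001, 0.0, -1.0]]
wrist_force: [-0.1, -0.5, -0.8]
opening: 0.0177
grasp_force: 20.0
```

apply_moves([
  {"x": 0,"y": 0,"z": -2.0,"wx": 0,"wy": 0,"wz": 0,"gripper": -1},
  {"x": 0,"y": 0,"z": -2.2,"wx": 0,"wy": 0,"wz": 0,"gripper": -1},
  {"x": 0,"y": 0,"z": -2.0,"wx": 0,"wy": 0,"wz": 0,"gripper": -1},
  {"x": 0,"y": 0,"z": 0,"wx": 0,"wy": 0,"wz": 0,"gripper": -1},
  {"x": 0,"y": 0,"z": 0,"wx": 0,"wy": 0,"wz": 0,"gripper": -1},
  {"x": 0,"y": 0,"z": 0,"wx": 0,"wy": 0,"wz": 0,"gripper": -1},
  {"x": 0,"y": 0,"z": 0,"wx": 0,"wy": 0,"wz": 0,"gripper": -1},
  {"x": 0,"y": 0,"z": 0,"wx": 0,"wy": 0,"wz": 0,"gripper": -1},
])

```text
time: 9.42
tool_pos: [0.4928, 0.2785, 0.2208]
ee_rot: [[-1.0, 0.001, -0.002], [0.001, 1.0, -0.001], [0.002, -0.001, -1.0]]
wrist_force: [-0.7, 0.4, -0.7]
opening: 0.0173
grasp_force: 20.0
```

apply_moves([
  {"x": 0,"y": 0,"z": 2.0,"wx": 0,"wy": 0,"wz": 0,"gripper": -1},
  {"x": 0,"y": 0,"z": 2.2,"wx": 0,"wy": 0,"wz": 0,"gripper": -1},
  {"x": 0,"y": 0,"z": 1.0,"wx": 0,"wy": 0,"wz": 0,"gripper": -1},
  {"x": 0,"y": 0,"z": 1.0,"wx": 0,"wy": 0,"wz": 0,"gripper": -1},
  {"x": 0,"y": 0,"z": 0,"wx": 0,"wy": 0,"wz": 0,"gripper": -1},
  {"x": 0,"y": 0,"z": 0,"wx": 0,"wy": 0,"wz": 0,"gripper": -1},
  {"x": 0,"y": 0,"z": 0,"wx": 0,"wy": 0,"wz": 0,"gripper": -1},
  {"x": 0,"y": 0,"z": 0,"wx": 0,"wy": 0,"wz": 0,"gripper": -1},
])

```text
time: 10.08
tool_pos: [0.4941, 0.2794, 0.1608]
ee_rot: [[-1.0, 0.001, 0.002], [0.001, 1.0, 0.001], [-0.002, 0.001, -1.0]]
wrist_force: [-0.2, -0.5, 0.1]
opening: 0.0172
grasp_force: 20.0
```

apply_moves([
  {"x": 0,"y": 0,"z": -2.0,"wx": 0,"wy": 0,"wz": 0,"gripper": -1},
  {"x": 0,"y": 0,"z": -2.4,"wx": 0,"wy": 0,"wz": 0,"gripper": -1},
  {"x": 0,"y": 0,"z": -2.4,"wx": 0,"wy": 0,"wz": 0,"gripper": -1},
  {"x": 0,"y": 0,"z": -2.4,"wx": 0,"wy": 0,"wz": 0,"gripper": -1},
  {"x": 0,"y": 0,"z": -1.8,"wx": 0,"wy": 0,"wz": 0,"gripper": -1},
  {"x": 0,"y": 0,"z": -1.5,"wx": 0,"wy": 0,"wz": 0,"gripper": -1},
  {"x": 0,"y": 0,"z": 0,"wx": 0,"wy": 0,"wz": 0,"gripper": -1},
  {"x": 0,"y": 0,"z": 0,"wx": 0,"wy": 0,"wz": 0,"gripper": -1},
])

```text
time: 10.75
tool_pos: [0.494, 0.2793, 0.286]
ee_rot: [[-1.0, 0.001, 0.003], [0.001, 1.0, 0.001], [-0.003, 0.001, -1.0]]
wrist_force: [0.8, 1.0, -0.5]
opening: 0.0177
grasp_force: 20.0
```

Run:
```python
from h import *
w=snap('wrist'); d=snap('top'); t=w['s']['tool_pos']; print(t)
# teal bases in the top view (left was 180.9,186.0 ; right 235.4,159.4)
h=cv2.cvtColor(d['frame'],cv2.COLOR_RGB2HSV); m=cv2.inRange(h,(80,35,60),(105,255,255)); m[:130]=0
n,l,s,ce=cv2.connectedComponentsWithStats(m)
for i in range(1,n):
    if s[i,4]>100: print(s[i],ce[i])
k=lambda c,b:cv2.resize(c['frame'][b[1]:b[3],b[0]:b[2],::-1],(390,300),interpolation=cv2.INTER_CUBIC)
cv2.imwrite('pics/m3.png',np.hstack([k(w,(0,0,512,384)),k(d,(95,110,277,250))]))
for p in [(.494,.279,.106),(.577,.111,.106)]: print(proj(w,p)*390/512)
```

```text
[0.49400071 0.27926741 0.28603735]
[226 151  20  19 202] [235.87623762 160.18316832]
[195.59766511 129.51731323]
[ 99.5689462  175.89518084]
```

View pics/m3.png

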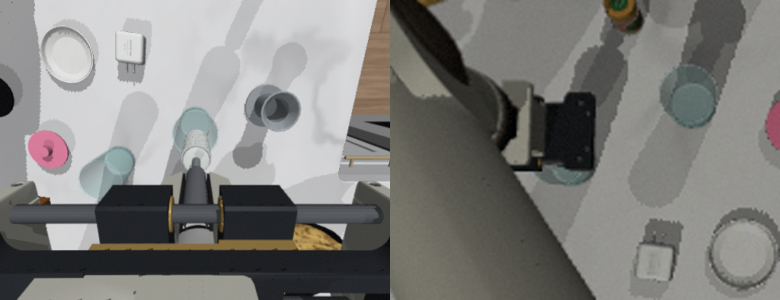

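Both tumblers are where they were, with the left one at (195,130) in the wrist half and the right one at the same top-view spot. I'll move on to the right tumbler.

apply_moves([
  {"x": -1.3,"y": -2.8,"z": 0,"wx": 0,"wy": 0,"wz": 0,"gripper": -1},
  {"x": -1.4,"y": -2.8,"z": 0,"wx": 0,"wy": 0,"wz": 0,"gripper": -1},
  {"x": -1.4,"y": -2.8,"z": 0,"wx": 0,"wy": 0,"wz": 0,"gripper": -1},
  {"x": -1.4,"y": -2.8,"z": 0,"wx": 0,"wy": 0,"wz": 0,"gripper": -1},
  {"x": -1.4,"y": -2.8,"z": 0,"wx": 0,"wy": 0,"wz": 0,"gripper": -1},
  {"x": -1.4,"y": -2.8,"z": 0,"wx": 0,"wy": 0,"wz": 0,"gripper": -1},
  {"x": 0,"y": 0,"z": 0,"wx": 0,"wy": 0,"wz": 0,"gripper": -1},
  {"x": 0,"y": 0,"z": 0,"wx": 0,"wy": 0,"wz": 0,"gripper": -1},
])

```text
time: 11.52
tool_pos: [0.5763, 0.1076, 0.2828]
ee_rot: [[-1.0, 0.006, -0.003], [0.006, 1.0, -0.001], [0.003, -0.001, -1.0]]
wrist_force: [-1.1, -0.0, -2.0]
opening: 0.017
grasp_force: 20.0
```

Run:
```python
from h import *
w=snap('wrist'); save(w,'w4.png',(100,60,400,300),2.4); t=w['s']['tool_pos']; print(t)
for p in [(.494,.279,.106),(.577,.111,.106),tuple(t-[0,0,.14])]: print((proj(w,p)-[100,60])*2.4)
```

```text
[0.5762994  0.10764252 0.28277739]
[738.88750012  95.83790664]
[384.18659979 268.85158696]
[377.66029324 286.84484451]
```

View pics/w4.png

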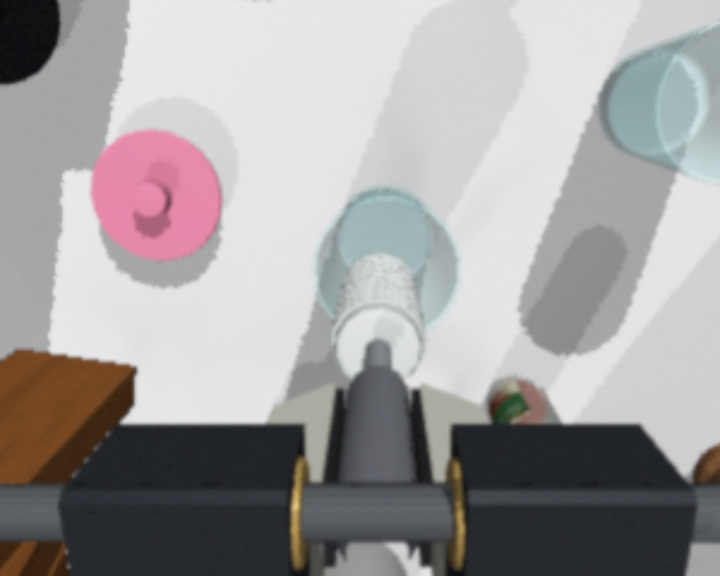

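The right rim is centred at (387,264), directly under the brush. The knife block at lower left is clear of the gripper.

apply_moves([
  {"x": 0,"y": 0.1,"z": 2.0,"wx": 0,"wy": 0,"wz": 0,"gripper": -1},
  {"x": 0,"y": 0,"z": 2.4,"wx": 0,"wy": 0,"wz": 0,"gripper": -1},
  {"x": 0,"y": 0,"z": 2.4,"wx": 0,"wy": 0,"wz": 0,"gripper": -1},
  {"x": 0,"y": 0,"z": 2.4,"wx": 0,"wy": 0,"wz": 0,"gripper": -1},
  {"x": 0,"y": 0,"z": 2.0,"wx": 0,"wy": 0,"wz": 0,"gripper": -1},
  {"x": 0,"y": 0,"z": 1.4,"wx": 0,"wy": 0,"wz": 0,"gripper": -1},
  {"x": 0,"y": 0,"z": 0,"wx": 0,"wy": 0,"wz": 0,"gripper": -1},
  {"x": 0,"y": 0,"z": 0,"wx": 0,"wy": 0,"wz": 0,"gripper": -1},
])

```text
time: 12.23
tool_pos: [0.5747, 0.1134, 0.1577]
ee_rot: [[-1.0, -0.002, -0.003], [-0.002, 1.0, 0.0], [0.003, 0.0, -1.0]]
wrist_force: [0.6, 0.2, -0.0]
opening: 0.0176
grasp_force: 20.0
```

apply_moves([
  {"x": 0,"y": 0,"z": -2.0,"wx": 0,"wy": 0,"wz": 0,"gripper": -1},
  {"x": 0,"y": 0,"z": -2.2,"wx": 0,"wy": 0,"wz": 0,"gripper": -1},
  {"x": 0,"y": 0,"z": -2.0,"wx": 0,"wy": 0,"wz": 0,"gripper": -1},
  {"x": 0,"y": 0,"z": 0,"wx": 0,"wy": 0,"wz": 0,"gripper": -1},
  {"x": 0,"y": 0,"z": 0,"wx": 0,"wy": 0,"wz": 0,"gripper": -1},
  {"x": 0,"y": 0,"z": 0,"wx": 0,"wy": 0,"wz": 0,"gripper": -1},
  {"x": 0,"y": 0,"z": 0,"wx": 0,"wy": 0,"wz": 0,"gripper": -1},
  {"x": 0,"y": 0,"z": 0,"wx": 0,"wy": 0,"wz": 0,"gripper": -1},
])

```text
time: 12.9
tool_pos: [0.5755, 0.1117, 0.2197]
ee_rot: [[-1.0, 0.001, -0.002], [0.001, 1.0, -0.0], [0.002, -0.0, -1.0]]
wrist_force: [0.6, 0.3, -0.3]
opening: 0.0171
grasp_force: 20.0
```

apply_moves([
  {"x": 0,"y": 0,"z": 2.0,"wx": 0,"wy": 0,"wz": 0,"gripper": -1},
  {"x": 0,"y": 0,"z": 2.2,"wx": 0,"wy": 0,"wz": 0,"gripper": -1},
  {"x": 0,"y": 0,"z": 1.0,"wx": 0,"wy": 0,"wz": 0,"gripper": -1},
  {"x": 0,"y": 0,"z": 1.0,"wx": 0,"wy": 0,"wz": 0,"gripper": -1},
  {"x": 0,"y": 0,"z": 0,"wx": 0,"wy": 0,"wz": 0,"gripper": -1},
  {"x": 0,"y": 0,"z": 0,"wx": 0,"wy": 0,"wz": 0,"gripper": -1},
  {"x": 0,"y": 0,"z": 0,"wx": 0,"wy": 0,"wz": 0,"gripper": -1},
  {"x": 0,"y": 0,"z": 0,"wx": 0,"wy": 0,"wz": 0,"gripper": -1},
])

```text
time: 13.57
tool_pos: [0.577, 0.112, 0.1598]
ee_rot: [[-1.0, 0.001, 0.002], [0.001, 1.0, 0.0], [-0.002, 0.0, -1.0]]
wrist_force: [0.6, 0.7, -0.4]
opening: 0.0175
grasp_force: 20.0
```

apply_moves([
  {"x": 0,"y": 0,"z": -2.0,"wx": 0,"wy": 0,"wz": 0,"gripper": -1},
  {"x": 0,"y": 0,"z": -2.4,"wx": 0,"wy": 0,"wz": 0,"gripper": -1},
  {"x": 0,"y": 0,"z": -2.4,"wx": 0,"wy": 0,"wz": 0,"gripper": -1},
  {"x": 0,"y": 0,"z": -2.4,"wx": 0,"wy": 0,"wz": 0,"gripper": -1},
  {"x": 0,"y": 0,"z": -2.0,"wx": 0,"wy": 0,"wz": 0,"gripper": -1},
  {"x": 0,"y": 0,"z": -1.5,"wx": 0,"wy": 0,"wz": 0,"gripper": -1},
  {"x": 0,"y": 0,"z": 0,"wx": 0,"wy": 0,"wz": 0,"gripper": -1},
  {"x": 0,"y": 0,"z": 0,"wx": 0,"wy": 0,"wz": 0,"gripper": -1},
])

```text
time: 14.23
tool_pos: [0.5769, 0.112, 0.2871]
ee_rot: [[-1.0, 0.001, 0.003], [0.001, 1.0, 0.0], [-0.003, 0.0, -1.0]]
wrist_force: [-1.2, 0.8, -1.6]
opening: 0.0174
grasp_force: 20.0
```

apply_moves([
  {"x": 1.1,"y": 3,"z": 0,"wx": 0,"wy": 0,"wz": 0,"gripper": -1},
  {"x": 1.1,"y": 3,"z": 0,"wx": 0,"wy": 0,"wz": 0,"gripper": -1},
  {"x": 1.1,"y": 3,"z": 0,"wx": 0,"wy": 0,"wz": 0,"gripper": -1},
  {"x": 1.1,"y": 3,"z": 0,"wx": 0,"wy": 0,"wz": 0,"gripper": -1},
  {"x": 1.1,"y": 3,"z": 0,"wx": 0,"wy": 0,"wz": 0,"gripper": -1},
  {"x": 1.1,"y": 3,"z": 0,"wx": 0,"wy": 0,"wz": 0,"gripper": -1},
  {"x": 1.1,"y": 3,"z": 0,"wx": 0,"wy": 0,"wz": 0,"gripper": -1},
  {"x": 1.1,"y": 3,"z": 0,"wx": 0,"wy": 0,"wz": 0,"gripper": -1},
])

```text
time: 14.9
tool_pos: [0.4871, 0.3526, 0.284]
ee_rot: [[-1.0, 0.001, -0.002], [0.001, 1.0, -0.001], [0.002, -0.001, -1.0]]
wrist_force: [1.2, 0.0, -0.2]
opening: 0.0173
grasp_force: 20.0
```

apply_moves([
  {"x": 0.8,"y": 2.5,"z": 0,"wx": 0,"wy": 0,"wz": 0,"gripper": -1},
  {"x": 0.8,"y": 2.5,"z": 0,"wx": 0,"wy": 0,"wz": 0,"gripper": -1},
  {"x": 0.9,"y": 1.9,"z": 0,"wx": 0,"wy": 0,"wz": 0,"gripper": -1},
  {"x": 0,"y": 0,"z": 0,"wx": 0,"wy": 0,"wz": 0,"gripper": -1},
  {"x": 0,"y": 0,"z": 0,"wx": 0,"wy": 0,"wz": 0,"gripper": -1},
  {"x": 0,"y": 0,"z": 0,"wx": 0,"wy": 0,"wz": 0,"gripper": -1},
  {"x": 0,"y": 0,"z": 0,"wx": 0,"wy": 0,"wz": 0,"gripper": -1},
  {"x": 0,"y": 0,"z": 0,"wx": 0,"wy": 0,"wz": 0,"gripper": -1},
])

```text
time: 15.57
tool_pos: [0.4645, 0.4193, 0.2853]
ee_rot: [[-1.0, 0.003, -0.0], [0.003, 1.0, -0.001], [0.0, -0.001, -1.0]]
wrist_force: [-0.1, -0.4, -1.0]
opening: 0.0177
grasp_force: 20.0
```

apply_moves([
  {"x": 0.1,"y": 0.1,"z": 1,"wx": 0,"wy": 0,"wz": 0,"gripper": -1},
  {"x": 0,"y": 0,"z": 2,"wx": 0,"wy": 0,"wz": 0,"gripper": -1},
  {"x": 0,"y": 0,"z": 2,"wx": 0,"wy": 0,"wz": 0,"gripper": -1},
  {"x": 0,"y": 0,"z": 2,"wx": 0,"wy": 0,"wz": 0,"gripper": -1},
  {"x": 0,"y": 0,"z": 2,"wx": 0,"wy": 0,"wz": 0,"gripper": -1},
  {"x": 0,"y": 0,"z": 2,"wx": 0,"wy": 0,"wz": 0,"gripper": -1},
  {"x": 0,"y": 0,"z": 1,"wx": 0,"wy": 0,"wz": 0,"gripper": -1},
  {"x": 0,"y": 0,"z": 0,"wx": 0,"wy": 0,"wz": 0,"gripper": -1},
])

```text
time: 16.23
tool_pos: [0.4613, 0.4199, 0.1625]
ee_rot: [[-1.0, 0.002, -0.004], [0.002, 1.0, -0.003], [0.004, -0.004, -1.0]]
wrist_force: [-0.7, 0.9, -0.8]
opening: 0.0172
grasp_force: 20.0
```

apply_moves([
  {"x": 0,"y": 0,"z": 0.5,"wx": 0,"wy": 0,"wz": 0,"gripper": -1},
  {"x": 0,"y": 0,"z": 0.5,"wx": 0,"wy": 0,"wz": 0,"gripper": -1},
  {"x": 0,"y": 0,"z": 0.3,"wx": 0,"wy": 0,"wz": 0,"gripper": -1},
  {"x": 0,"y": 0,"z": 0,"wx": 0,"wy": 0,"wz": 0,"gripper": -1},
  {"x": 0,"y": 0,"z": 0,"wx": 0,"wy": 0,"wz": 0,"gripper": -1},
  {"x": 0,"y": 0,"z": 0,"wx": 0,"wy": 0,"wz": 0,"gripper": -1},
  {"x": 0,"y": 0,"z": 0,"wx": 0,"wy": 0,"wz": 0,"gripper": -1},
  {"x": 0,"y": 0,"z": 0,"wx": 0,"wy": 0,"wz": 0,"gripper": -1},
])

```text
time: 16.9
tool_pos: [0.4626, 0.422, 0.1531]
ee_rot: [[-1.0, 0.001, 0.0], [0.001, 1.0, 0.0], [-0.0, 0.0, -1.0]]
wrist_force: [-0.2, 0.8, -1.5]
opening: 0.0176
grasp_force: 20.0
```

Tip is about 3 mm above the stand floor, so I'll release, wait, then rise.

apply_moves([
  {"x": 0,"y": 0,"z": 0.2,"wx": 0,"wy": 0,"wz": 0,"gripper": -1},
  {"x": 0,"y": 0,"z": 0,"wx": 0,"wy": 0,"wz": 0,"gripper": -0.3},
  {"x": 0,"y": 0,"z": 0,"wx": 0,"wy": 0,"wz": 0,"gripper": 0.2},
  {"x": 0,"y": 0,"z": 0,"wx": 0,"wy": 0,"wz": 0,"gripper": 0.4},
  {"x": 0,"y": 0,"z": 0,"wx": 0,"wy": 0,"wz": 0,"gripper": 0.4},
  {"x": 0,"y": 0,"z": 0,"wx": 0,"wy": 0,"wz": 0,"gripper": 0.4},
  {"x": 0,"y": 0,"z": 0,"wx": 0,"wy": 0,"wz": 0,"gripper": 0.4},
  {"x": 0,"y": 0,"z": 0,"wx": 0,"wy": 0,"wz": 0,"gripper": 0.4},
])

```text
time: 17.57
tool_pos: [0.4625, 0.4219, 0.1508]
ee_rot: [[-1.0, 0.001, 0.0], [0.001, 1.0, 0.0], [-0.0, 0.0, -1.0]]
wrist_force: [-0.6, -0.0, 0.3]
opening: 0.0598
grasp_force: 0.0
```

apply_moves([
  {"x": 0,"y": 0,"z": 0,"wx": 0,"wy": 0,"wz": 0,"gripper": 0.4},
  {"x": 0,"y": 0,"z": 0,"wx": 0,"wy": 0,"wz": 0,"gripper": 0.4},
  {"x": 0,"y": 0,"z": -2.0,"wx": 0,"wy": 0,"wz": 0,"gripper": 0.4},
  {"x": 0,"y": 0,"z": -2.5,"wx": 0,"wy": 0,"wz": 0,"gripper": 0.4},
  {"x": 0,"y": 0,"z": -2.5,"wx": 0,"wy": 0,"wz": 0,"gripper": 0.4},
  {"x": 0,"y": 0,"z": -2.5,"wx": 0,"wy": 0,"wz": 0,"gripper": 0.4},
  {"x": 0,"y": 0,"z": -2.5,"wx": 0,"wy": 0,"wz": 0,"gripper": 0.4},
  {"x": 0,"y": 0,"z": 0,"wx": 0,"wy": 0,"wz": 0,"gripper": 0.4},
])

```text
time: 18.23
tool_pos: [0.4643, 0.4243, 0.2767]
ee_rot: [[-1.0, 0.001, 0.007], [0.001, 1.0, 0.006], [-0.007, 0.006, -1.0]]
wrist_force: [0.2, 0.9, 0.7]
opening: 0.0643
grasp_force: 0.0
```

apply_moves([
  {"x": -0.2,"y": -3.85,"z": 0,"wx": 0,"wy": 0,"wz": 0,"gripper": 0},
  {"x": -0.2,"y": -3.85,"z": 0,"wx": 0,"wy": 0,"wz": 0,"gripper": 0},
  {"x": -0.2,"y": -3.85,"z": 0,"wx": 0,"wy": 0,"wz": 0,"gripper": 0},
  {"x": -0.2,"y": -3.85,"z": 0,"wx": 0,"wy": 0,"wz": 0,"gripper": 0},
  {"x": -0.2,"y": -3.85,"z": 0,"wx": 0,"wy": 0,"wz": 0,"gripper": 0},
  {"x": -0.2,"y": -3.85,"z": 0,"wx": 0,"wy": 0,"wz": 0,"gripper": 0},
  {"x": -0.2,"y": -3.85,"z": 0,"wx": 0,"wy": 0,"wz": 0,"gripper": 0},
  {"x": -0.2,"y": -3.85,"z": 0,"wx": 0,"wy": 0,"wz": 0,"gripper": 0},
])

```text
time: 18.9
tool_pos: [0.4779, 0.112, 0.2707]
ee_rot: [[-1.0, 0.001, 0.0], [0.001, 1.0, -0.0], [-0.0, -0.0, -1.0]]
wrist_force: [1.4, -0.1, 0.5]
opening: 0.0458
grasp_force: 0.0
```

apply_moves([
  {"x": 0,"y": -3.85,"z": 0,"wx": 0,"wy": 0,"wz": 0,"gripper": 0},
  {"x": 0,"y": -3.85,"z": 0,"wx": 0,"wy": 0,"wz": 0,"gripper": 0},
  {"x": 0,"y": -3.85,"z": 0,"wx": 0,"wy": 0,"wz": 0,"gripper": 0},
  {"x": 0,"y": -3.85,"z": 0,"wx": 0,"wy": 0,"wz": 0,"gripper": 0},
  {"x": 0,"y": -3.85,"z": 0,"wx": 0,"wy": 0,"wz": 0,"gripper": 0},
  {"x": 0,"y": -3.85,"z": 0,"wx": 0,"wy": 0,"wz": 0,"gripper": 0},
  {"x": 0,"y": -3.85,"z": 0,"wx": 0,"wy": 0,"wz": 0,"gripper": 0},
  {"x": 0,"y": -3.85,"z": 0,"wx": 0,"wy": 0,"wz": 0,"gripper": 0},
])

```text
time: 19.57
tool_pos: [0.4775, -0.1959, 0.2707]
ee_rot: [[-1.0, 0.001, 0.0], [0.001, 1.0, -0.0], [-0.0, -0.0, -1.0]]
wrist_force: [0.6, 0.3, -0.4]
opening: 0.0459
grasp_force: 0.0
```

apply_moves([
  {"x": 0,"y": -3.85,"z": 0,"wx": 0,"wy": 0,"wz": 0,"gripper": 0},
  {"x": 0,"y": -3.85,"z": 0,"wx": 0,"wy": 0,"wz": 0,"gripper": 0},
  {"x": 0,"y": -3.85,"z": 0,"wx": 0,"wy": 0,"wz": 0,"gripper": 0},
  {"x": 0,"y": -3.85,"z": 0,"wx": 0,"wy": 0,"wz": 0,"gripper": 0},
  {"x": 0,"y": 0,"z": 0,"wx": 0,"wy": 0,"wz": 6.1,"gripper": 0},
  {"x": 0,"y": 0,"z": 0,"wx": 0,"wy": 0,"wz": 6.1,"gripper": 0},
  {"x": 0,"y": 0,"z": 0,"wx": 0,"wy": 0,"wz": 6.1,"gripper": 0},
  {"x": 0,"y": 0,"z": 0,"wx": 0,"wy": 0,"wz": 6.1,"gripper": 0},
])

```text
time: 20.23
tool_pos: [0.4775, -0.3483, 0.2701]
ee_rot: [[-0.908, 0.419, -0.001], [0.419, 0.908, 0.0], [0.001, 0.0, -1.0]]
wrist_force: [-0.6, 0.2, -0.5]
opening: 0.0458
grasp_force: 0.0
```

apply_moves([
  {"x": 0,"y": 0,"z": 0,"wx": 0,"wy": 0,"wz": 6.1,"gripper": 0},
  {"x": 0,"y": 0,"z": 0,"wx": 0,"wy": 0,"wz": 6.1,"gripper": 0},
  {"x": 0,"y": 0,"z": 0,"wx": 0,"wy": 0,"wz": 6.1,"gripper": 0},
  {"x": 0,"y": 0,"z": 0,"wx": 0,"wy": 0,"wz": 6.1,"gripper": 0},
  {"x": 0,"y": 0,"z": 0,"wx": 0,"wy": 0,"wz": 6.1,"gripper": 0},
  {"x": 0,"y": 0,"z": 0,"wx": 0,"wy": 0,"wz": 6.1,"gripper": 0},
  {"x": 0,"y": 0,"z": 0,"wx": 0,"wy": 0,"wz": 0,"gripper": 0},
  {"x": 0,"y": 0,"z": 0,"wx": 0,"wy": 0,"wz": 0,"gripper": 0},
])

```text
time: 20.9
tool_pos: [0.4778, -0.3479, 0.2704]
ee_rot: [[-0.487, 0.873, -0.0], [0.873, 0.487, 0.0], [0.0, -0.0, -1.0]]
wrist_force: [0.2, -0.3, 0.6]
opening: 0.0461
grasp_force: 0.0
```

Run:
```python
from h import *
w=snap('wrist'); d=snap('top'); t=w['s']['tool_pos']; print(t,w['s']['ee_rot'].round(3).tolist(),w['s']['qpos'].round(2))
k=lambda c,b:cv2.resize(c['frame'][b[1]:b[3],b[0]:b[2],::-1],(390,300),interpolation=cv2.INTER_CUBIC)
k2=lambda c,b:cv2.resize(c['frame'][b[1]:b[3],b[0]:b[2],::-1],(390,300),interpolation=cv2.INTER_CUBIC)
cv2.imwrite('pics/m4.png',np.vstack([cv2.resize(w['frame'][0:230,100:400,::-1],(780,598-300+0)) if 0 else cv2.resize(w['frame'][0:230,100:400,::-1],(390,299)) ,k(d,(95,110,277,250))]))
im=w['frame'][0:230,100:400,::-1]
cv2.imwrite('pics/m4.png',np.vstack([cv2.resize(im,(540,414)),np.hstack([cv2.resize(d['frame'][110:200,95:260,::-1],(330,180)),cv2.resize(d['frame'][110:200,95:260,::-1],(210,180))])]))
for p in [(.441,-.279,.114),(.441,-.279,.1),(.441,-.279,0.01)]: print((proj(w,p)-[100,0])*1.8)
```

```text
[ 0.477795   -0.34790617  0.27043267] [[-0.487, 0.873, -0.0], [0.873, 0.487, 0.0], [0.0, -0.0, -1.0]] [ 0.47  0.33  0.14  1.68 -0.05  1.13  1.14]
[283.39147274 189.38559588]
[283.35025645 189.16685578]
[283.15271291 188.11846113]
```

View pics/m4.png

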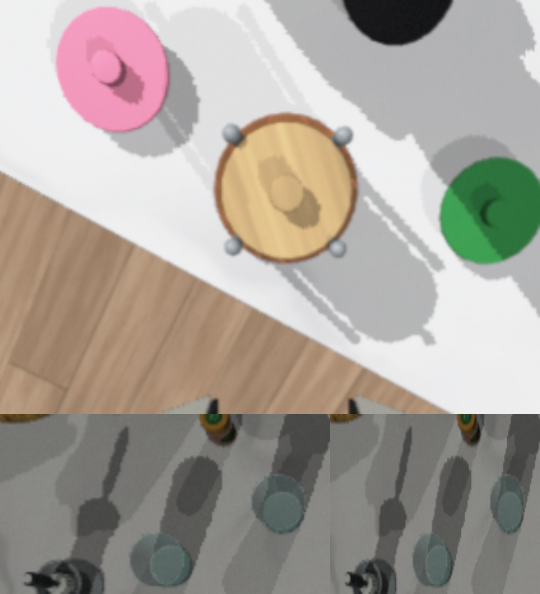

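The brush stands in its stand at lower left, and both tumblers are in place. The dispenser knob is at (287,192), with posts at the four diagonal corners and the fingers' closing line clear between them.

apply_moves([
  {"x": 2.6,"y": 0.1,"z": 0,"wx": 0,"wy": 0,"wz": 0,"gripper": 0},
  {"x": 2.6,"y": 0.1,"z": 0,"wx": 0,"wy": 0,"wz": 0,"gripper": 0},
  {"x": 2.5,"y": 0.1,"z": 2.0,"wx": 0,"wy": 0,"wz": 0,"gripper": 0},
  {"x": 0,"y": 0,"z": 3,"wx": 0,"wy": 0,"wz": 0,"gripper": 0},
  {"x": 0,"y": 0,"z": 3,"wx": 0,"wy": 0,"wz": 0,"gripper": 0},
  {"x": 0,"y": 0,"z": 3,"wx": 0,"wy": 0,"wz": 0,"gripper": 0},
  {"x": 0,"y": 0,"z": 2,"wx": 0,"wy": 0,"wz": 0,"gripper": 0},
  {"x": 0,"y": 0,"z": 1,"wx": 0,"wy": 0,"wz": 0,"gripper": 0},
])

```text
time: 21.67
tool_pos: [0.4415, -0.2782, 0.128]
ee_rot: [[-0.486, 0.874, -0.004], [0.874, 0.486, 0.002], [0.004, -0.002, -1.0]]
wrist_force: [-0.6, -0.3, -0.7]
opening: 0.0461
grasp_force: 0.0
```

apply_moves([
  {"x": 0,"y": 0,"z": 0.5,"wx": 0,"wy": 0,"wz": 0,"gripper": 0},
  {"x": 0,"y": 0,"z": 0.5,"wx": 0,"wy": 0,"wz": 0,"gripper": 0},
  {"x": 0,"y": 0,"z": 0.4,"wx": 0,"wy": 0,"wz": 0,"gripper": 0},
  {"x": 0,"y": 0,"z": 0.2,"wx": 0,"wy": 0,"wz": 0,"gripper": 0},
  {"x": 0,"y": 0,"z": 0,"wx": 0,"wy": 0,"wz": 0,"gripper": 0},
  {"x": 0,"y": 0,"z": 0,"wx": 0,"wy": 0,"wz": 0,"gripper": 0},
  {"x": 0,"y": 0,"z": 0,"wx": 0,"wy": 0,"wz": 0,"gripper": 0},
  {"x": 0,"y": 0,"z": 0,"wx": 0,"wy": 0,"wz": 0,"gripper": 0},
])

```text
time: 22.33
tool_pos: [0.4435, -0.2795, 0.1152]
ee_rot: [[-0.484, 0.875, 0.001], [0.875, 0.484, -0.0], [-0.001, 0.001, -1.0]]
wrist_force: [-0.5, 0.1, 0.1]
opening: 0.0459
grasp_force: 0.0
```

apply_moves([
  {"x": 0,"y": 0,"z": 0.2,"wx": 0,"wy": 0,"wz": 0,"gripper": 0},
  {"x": 0,"y": 0,"z": 0,"wx": 0,"wy": 0,"wz": 0,"gripper": -1},
  {"x": 0,"y": 0,"z": 0,"wx": 0,"wy": 0,"wz": 0,"gripper": -1},
  {"x": 0,"y": 0,"z": 0,"wx": 0,"wy": 0,"wz": 0,"gripper": -1},
  {"x": 0,"y": 0,"z": 0,"wx": 0,"wy": 0,"wz": 0,"gripper": -1},
  {"x": 0,"y": 0,"z": 0,"wx": 0,"wy": 0,"wz": 0,"gripper": -1},
  {"x": 0,"y": 0,"z": 0,"wx": 0,"wy": 0,"wz": 0,"gripper": -1},
  {"x": 0,"y": 0,"z": 0,"wx": 0,"wy": 0,"wz": 0,"gripper": -1},
])

```text
time: 23.0
tool_pos: [0.4432, -0.2793, 0.1127]
ee_rot: [[-0.484, 0.875, -0.0], [0.875, 0.484, 0.0], [0.0, -0.0, -1.0]]
wrist_force: [0.1, 0.2, 0.2]
opening: 0.0213
grasp_force: 20.0
```

apply_moves([
  {"x": 0,"y": 0,"z": 0,"wx": 0,"wy": 0,"wz": 0,"gripper": -1},
  {"x": 0,"y": 0,"z": -0.5,"wx": 0,"wy": 0,"wz": 0,"gripper": -1},
  {"x": 0,"y": 0,"z": -1,"wx": 0,"wy": 0,"wz": 0,"gripper": -1},
  {"x": 0,"y": 0,"z": -1,"wx": 0,"wy": 0,"wz": 0,"gripper": -1},
  {"x": 0,"y": 0,"z": -2,"wx": 0,"wy": 0,"wz": 0,"gripper": -1},
  {"x": 0,"y": 0,"z": -2.5,"wx": 0,"wy": 0,"wz": 0,"gripper": -1},
  {"x": 0,"y": 0,"z": -2.5,"wx": 0,"wy": 0,"wz": 0,"gripper": -1},
  {"x": 0,"y": 0,"z": -2.5,"wx": 0,"wy": 0,"wz": 0,"gripper": -1},
])

```text
time: 23.67
tool_pos: [0.4432, -0.2794, 0.2351]
ee_rot: [[-0.484, 0.875, 0.001], [0.875, 0.484, -0.0], [-0.001, 0.001, -1.0]]
wrist_force: [-0.7, -0.4, -0.8]
opening: 0.0212
grasp_force: 20.0
```

Run:
```python
from h import *
c=snap('scene');w=snap('wrist');s=w['s']; print(s['tool_pos'],s['opening'],s['grasp_force'])
cv2.imwrite('pics/m5.png',np.hstack([cv2.resize(w['frame'][...,::-1],(400,300)),cv2.resize(c['frame'][150:320,260:410,::-1],(340,385))[:300]]))
```

```text
[ 0.44582225 -0.28098173  0.24035918] 0.021051070235168747 19.999830722808838
```

View pics/m5.png

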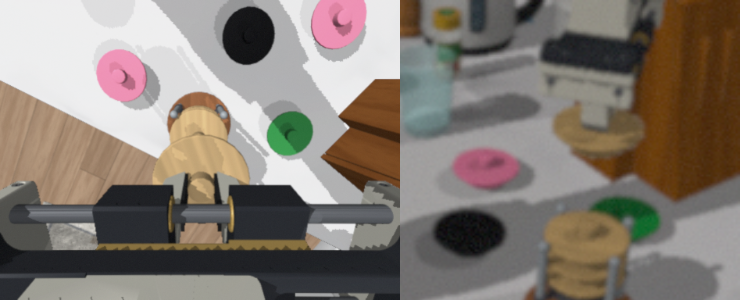

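One wooden cover is held level, and the stack below remains in the dispenser. The brush is back in its stand, so I'll go towards the right tumbler and check numerically on the way.

apply_moves([
  {"x": 2.3,"y": 2.55,"z": 0,"wx": 0,"wy": 0,"wz": 0,"gripper": -1},
  {"x": 2.3,"y": 2.55,"z": 0,"wx": 0,"wy": 0,"wz": 0,"gripper": -1},
  {"x": 2.3,"y": 2.55,"z": 0,"wx": 0,"wy": 0,"wz": 0,"gripper": -1},
  {"x": 2.3,"y": 2.55,"z": 0,"wx": 0,"wy": 0,"wz": 0,"gripper": -1},
  {"x": 2.3,"y": 2.55,"z": 0,"wx": 0,"wy": 0,"wz": 0,"gripper": -1},
  {"x": 2.3,"y": 2.55,"z": 0,"wx": 0,"wy": 0,"wz": 0,"gripper": -1},
  {"x": 2.3,"y": 2.55,"z": 0,"wx": 0,"wy": 0,"wz": 0,"gripper": -1},
  {"x": 2.3,"y": 2.55,"z": 0,"wx": 0,"wy": 0,"wz": 0,"gripper": -1},
])

```text
time: 24.43
tool_pos: [0.5327, -0.018, 0.2331]
ee_rot: [[-0.484, 0.875, 0.0], [0.875, 0.484, -0.0], [-0.0, 0.0, -1.0]]
wrist_force: [-0.3, -0.2, -0.2]
opening: 0.0208
grasp_force: 20.0
```

```bash
cat > chk.py <<'E'
from h import *
def teal(n,lim):
    c=snap(n); h=cv2.cvtColor(c['frame'],cv2.COLOR_RGB2HSV)
    m=cv2.inRange(h,(80,25,60),(105,255,255)); m[:lim[0]]=0; m[lim[1]:]=0
    m=cv2.morphologyEx(m,cv2.MORPH_CLOSE,np.ones((5,5)))
    k,l,s,ce=cv2.connectedComponentsWithStats(m)
    print(n,c['s']['tool_pos'].round(4))
    for i in range(1,k):
        if s[i,4]>100: print('  box',s[i],'cen',ce[i].round(1),'z.011->',onz(c,*ce[i],.011)[:2].round(4))
    return c
if __name__=='__main__':
    d=teal('top',(130,230)); w=teal('wrist',(0,230))
    for p in [(.494,.279),(.577,.112)]:
        print(p,'rim',proj(w,p+(.106,)).round(1),'floor',proj(w,p+(.011,)).round(1))
E
python3 chk.py
```

```text
top [ 0.5327 -0.018   0.2331]
  box [224 140  24  30 497] cen [235.9 155. ] z.011-> [0.5892 0.1124]
  box [173 159  21  27 405] cen [182.3 173.3] z.011-> [0.532  0.2729]
wrist [ 0.5349 -0.009   0.2333]
  box [ 306   70   79   70 3167] cen [341.3 109.1] z.011-> [0.5971 0.1101]
(0.494, 0.279) rim [ 395.6 -163.2] floor [352.3 -80.7]
(0.577, 0.112) rim [355.1  98.6] floor [329.4  99.8]
```

```bash
python3 chk.py
python3 - <<'E'
from h import *
# rim outline of each tumbler in the top view: faint-teal mask, circle from extremes of the outer side
c=snap('top'); im=c['frame']; b=im.astype(int)
m=((b[...,2]-b[...,0])>8).astype(np.uint8); m[:130]=0; m[230:]=0; m[:,:165]=0; m[:,265:]=0
k,l,s,ce=cv2.connectedComponentsWithStats(m)
for i in range(1,k):
    if s[i,4]>100: print(s[i],ce[i].round(1))
for p in [(.494,.279),(.577,.112)]:
    print([proj(c,(p[0]+a*r,p[1]+e*r,z)).round(1).tolist() for r,z in((.0385,.106),(.03,.0)) for a,e in((1,0),(-1,0),(0,1),(0,-1))])
E
```

```text
top [ 0.534  -0.0119  0.2331]
  box [226 140  22  30 500] cen [235.8 154.9] z.011-> [0.5893 0.1126]
  box [172 159  21  27 414] cen [181.8 173. ] z.011-> [0.5329 0.2744]
wrist [ 0.5331 -0.0157  0.2329]
  box [ 311   63   79   71 3131] cen [345.7 103.9] z.011-> [0.5961 0.1104]
(0.494, 0.279) rim [ 404.2 -175.2] floor [358.1 -88.3]
(0.577, 0.112) rim [361.4  92.5] floor [334.2  95.2]
[226 141  21  28 362] [235.9 157.1]
[173 159  20  27 346] [182.4 174.1]
[[173.3, 169.0], [172.5, 196.9], [159.0, 182.7], [186.9, 183.0], [180.9, 176.3], [180.4, 196.1], [170.8, 186.1], [190.5, 186.3]]
[[234.3, 139.8], [233.9, 167.4], [220.2, 153.4], [248.1, 153.6], [236.3, 149.8], [236.0, 169.3], [226.3, 159.5], [246.0, 159.6]]
```

The left tumbler has been knocked about 3 cm forward, and the right one is unmoved. The arm was still swinging, so I'll let it settle and measure the right rim again.

apply_moves([
  {"x": 0,"y": 0,"z": 0,"wx": 0,"wy": 0,"wz": 0,"gripper": -1},
  {"x": 0,"y": 0,"z": 0,"wx": 0,"wy": 0,"wz": 0,"gripper": -1},
  {"x": 0,"y": 0,"z": 0,"wx": 0,"wy": 0,"wz": 0,"gripper": -1},
  {"x": 0,"y": 0,"z": 0,"wx": 0,"wy": 0,"wz": 0,"gripper": -1},
  {"x": 0,"y": 0,"z": 0,"wx": 0,"wy": 0,"wz": 0,"gripper": -1},
  {"x": 0,"y": 0,"z": 0,"wx": 0,"wy": 0,"wz": 0,"gripper": -1},
  {"x": 0,"y": 0,"z": 0,"wx": 0,"wy": 0,"wz": 0,"gripper": -1},
  {"x": 0,"y": 0,"z": 0,"wx": 0,"wy": 0,"wz": 0,"gripper": -1},
])

```text
time: 25.35
tool_pos: [0.5326, -0.0195, 0.2327]
ee_rot: [[-0.484, 0.875, 0.0], [0.875, 0.484, 0.0], [0.0, 0.0, -1.0]]
wrist_force: [-0.5, 1.0, -0.3]
opening: 0.0213
grasp_force: 20.0
```

```bash
cat > rim.py <<'E'
from h import *
import sys
def rim(px,py,show=None):
    w=snap('wrist'); t=w['s']['tool_pos']; print('tcp',t.round(4))
    R=w['s']['ee_rot']
    c0=proj(w,(px,py,.106)); rad=w['f']*.0385/(w['P'][2]-.106); print('pred',c0.round(1),'rad',rad.round(1))
    b=w['frame'].astype(int); 
    g=cv2.medianBlur(np.clip((b[...,2]-b[...,0])*6+60,0,255).astype(np.uint8),3)
    x0,y0=[max(0,int(v-70)) for v in c0]; sub=g[y0:min(240,y0+150),x0:x0+150]
    sub=cv2.resize(sub,None,fx=2,fy=2)
    h=cv2.HoughCircles(sub,cv2.HOUGH_GRADIENT,1.5,8,param1=60,param2=15,minRadius=int(2*rad-8),maxRadius=int(2*rad+10))
    if h is not None:
        for q in h[0][:4]:
            u,v=q[0]/2+x0,q[1]/2+y0; print('circle',round(u,1),round(v,1),q[2]/2,'->',onz(w,u,v,.106)[:2].round(4))
    return w
if __name__=='__main__': rim(float(sys.argv[1]),float(sys.argv[2]))
E
python3 rim.py .577 .112; python3 chk.py
```

```text
tcp [ 0.5326 -0.0195  0.2327]
pred [364.   88.2] rad 38.1
circle 364.6 88.1 40.075 -> [0.5775 0.1123]
circle 369.1 82.9 38.425 -> [0.5785 0.1182]
circle 371.4 79.1 34.3 -> [0.5784 0.1219]
circle 366.9 91.9 40.075 -> [0.5813 0.1106]
top [ 0.5326 -0.0195  0.2327]
  box [226 140  22  30 502] cen [235.9 154.9] z.011-> [0.5895 0.1123]
  box [172 158  22  28 416] cen [181.9 172.9] z.011-> [0.5332 0.2741]
wrist [ 0.5326 -0.0195  0.2327]
  box [ 313   60   81   70 3137] cen [347.8 100.3] z.011-> [0.596  0.1107]
(0.494, 0.279) rim [ 406.4 -183.4] floor [359.4 -93.4]
(0.577, 0.112) rim [364.   88.2] floor [336.1  91.9]
```

apply_moves([
  {"x": 1.5,"y": 1.7,"z": 0,"wx": 0,"wy": 0,"wz": 0,"gripper": -1},
  {"x": 2.0,"y": 2.2,"z": 0,"wx": 0,"wy": 0,"wz": 0,"gripper": -1},
  {"x": 2.0,"y": 2.2,"z": 0,"wx": 0,"wy": 0,"wz": 0,"gripper": -1},
  {"x": 2.0,"y": 2.2,"z": 0,"wx": 0,"wy": 0,"wz": 0,"gripper": -1},
  {"x": 1.2,"y": 1.4,"z": 0,"wx": 0,"wy": 0,"wz": 0,"gripper": -1},
  {"x": 0.7,"y": 0.6,"z": 0,"wx": 0,"wy": 0,"wz": 0,"gripper": -1},
  {"x": 0,"y": 0,"z": 0,"wx": 0,"wy": 0,"wz": 0,"gripper": -1},
  {"x": 0,"y": 0,"z": 0,"wx": 0,"wy": 0,"wz": 0,"gripper": -1},
])

```text
time: 26.17
tool_pos: [0.5769, 0.1118, 0.2324]
ee_rot: [[-0.484, 0.875, -0.001], [0.875, 0.484, -0.001], [-0.0, -0.001, -1.0]]
wrist_force: [-0.4, -0.4, -0.6]
opening: 0.0212
grasp_force: 20.0
```

apply_moves([
  {"x": 0,"y": 0,"z": 2,"wx": 0,"wy": 0,"wz": 0,"gripper": -1},
  {"x": 0,"y": 0,"z": 2,"wx": 0,"wy": 0,"wz": 0,"gripper": -1},
  {"x": 0,"y": 0,"z": 2,"wx": 0,"wy": 0,"wz": 0,"gripper": -1},
  {"x": 0,"y": 0,"z": 1,"wx": 0,"wy": 0,"wz": 0,"gripper": -1},
  {"x": 0,"y": 0,"z": 0.5,"wx": 0,"wy": 0,"wz": 0,"gripper": -1},
  {"x": 0,"y": 0,"z": 0,"wx": 0,"wy": 0,"wz": 0,"gripper": -1},
  {"x": 0,"y": 0,"z": 0,"wx": 0,"wy": 0,"wz": 0,"gripper": -1},
  {"x": 0,"y": 0,"z": 0,"wx": 0,"wy": 0,"wz": 0,"gripper": -1},
])

```text
time: 26.83
tool_pos: [0.5781, 0.1124, 0.159]
ee_rot: [[-0.484, 0.875, 0.002], [0.875, 0.484, 0.0], [-0.001, 0.002, -1.0]]
wrist_force: [0.3, -0.4, -0.3]
opening: 0.021
grasp_force: 20.0
```

apply_moves([
  {"x": 0,"y": 0,"z": 0.6,"wx": 0,"wy": 0,"wz": 0,"gripper": -1},
  {"x": 0,"y": 0,"z": 0.6,"wx": 0,"wy": 0,"wz": 0,"gripper": -1},
  {"x": 0,"y": 0,"z": 0.6,"wx": 0,"wy": 0,"wz": 0,"gripper": -1},
  {"x": 0,"y": 0,"z": 0.6,"wx": 0,"wy": 0,"wz": 0,"gripper": -1},
  {"x": 0,"y": 0,"z": 0.6,"wx": 0,"wy": 0,"wz": 0,"gripper": -1},
  {"x": 0,"y": 0,"z": 0.2,"wx": 0,"wy": 0,"wz": 0,"gripper": -1},
  {"x": 0,"y": 0,"z": 0,"wx": 0,"wy": 0,"wz": 0,"gripper": -1},
  {"x": 0,"y": 0,"z": 0,"wx": 0,"wy": 0,"wz": 0,"gripper": -1},
])

```text
time: 27.5
tool_pos: [0.5771, 0.1126, 0.1254]
ee_rot: [[-0.484, 0.875, -0.001], [0.875, 0.484, -0.0], [0.0, -0.001, -1.0]]
wrist_force: [-1.0, 0.7, 0.3]
opening: 0.021
grasp_force: 20.0
```

apply_moves([
  {"x": 0,"y": 0,"z": 0.1,"wx": 0,"wy": 0,"wz": 0,"gripper": -1},
  {"x": 0,"y": 0,"z": 0,"wx": 0,"wy": 0,"wz": 0,"gripper": 0},
  {"x": 0,"y": 0,"z": 0,"wx": 0,"wy": 0,"wz": 0,"gripper": 0},
  {"x": 0,"y": 0,"z": 0,"wx": 0,"wy": 0,"wz": 0,"gripper": 0},
  {"x": 0,"y": 0,"z": 0,"wx": 0,"wy": 0,"wz": 0,"gripper": 0},
  {"x": 0,"y": 0,"z": 0,"wx": 0,"wy": 0,"wz": 0,"gripper": 0},
  {"x": 0,"y": 0,"z": 0,"wx": 0,"wy": 0,"wz": 0,"gripper": 0},
  {"x": 0,"y": 0,"z": 0,"wx": 0,"wy": 0,"wz": 0,"gripper": 0},
])

```text
time: 28.17
tool_pos: [0.5773, 0.1126, 0.1248]
ee_rot: [[-0.484, 0.875, 0.0], [0.875, 0.484, 0.0], [-0.0, 0.0, -1.0]]
wrist_force: [0.6, -0.2, -0.4]
opening: 0.0459
grasp_force: 0.0
```

apply_moves([
  {"x": 0,"y": 0,"z": -0.5,"wx": 0,"wy": 0,"wz": 0,"gripper": 0},
  {"x": 0,"y": 0,"z": -1,"wx": 0,"wy": 0,"wz": 0,"gripper": 0},
  {"x": 0,"y": 0,"z": -2,"wx": 0,"wy": 0,"wz": 0,"gripper": 0},
  {"x": 0,"y": 0,"z": -2,"wx": 0,"wy": 0,"wz": 0,"gripper": 0},
  {"x": 0,"y": 0,"z": -2,"wx": 0,"wy": 0,"wz": 0,"gripper": 0},
  {"x": 0,"y": 0,"z": -2,"wx": 0,"wy": 0,"wz": 0,"gripper": 0},
  {"x": 0,"y": 0,"z": -1.5,"wx": 0,"wy": 0,"wz": 0,"gripper": 0},
  {"x": 0,"y": 0,"z": 0,"wx": 0,"wy": 0,"wz": 0,"gripper": 0},
])

```text
time: 28.83
tool_pos: [0.5797, 0.1132, 0.2396]
ee_rot: [[-0.484, 0.875, 0.007], [0.875, 0.484, 0.002], [-0.002, 0.007, -1.0]]
wrist_force: [0.9, -0.0, 0.5]
opening: 0.0458
grasp_force: 0.0
```

apply_moves([
  {"x": -2.5,"y": -2.8,"z": 0,"wx": 0,"wy": 0,"wz": 0,"gripper": 0},
  {"x": -2.5,"y": -2.8,"z": 0,"wx": 0,"wy": 0,"wz": 0,"gripper": 0},
  {"x": -2.5,"y": -2.8,"z": 0,"wx": 0,"wy": 0,"wz": 0,"gripper": 0},
  {"x": -2.5,"y": -2.8,"z": 0,"wx": 0,"wy": 0,"wz": 0,"gripper": 0},
  {"x": -2.5,"y": -2.8,"z": 0,"wx": 0,"wy": 0,"wz": 0,"gripper": 0},
  {"x": -2.5,"y": -2.8,"z": 0,"wx": 0,"wy": 0,"wz": 0,"gripper": 0},
  {"x": -2.5,"y": -2.8,"z": 0,"wx": 0,"wy": 0,"wz": 0,"gripper": 0},
  {"x": -2.5,"y": -2.8,"z": 0,"wx": 0,"wy": 0,"wz": 0,"gripper": 0},
])

```text
time: 29.5
tool_pos: [0.4769, -0.1724, 0.2348]
ee_rot: [[-0.484, 0.875, 0.0], [0.875, 0.484, 0.0], [-0.0, 0.0, -1.0]]
wrist_force: [0.4, -0.7, 0.4]
opening: 0.0457
grasp_force: 0.0
```

apply_moves([
  {"x": -2.5,"y": -2.7,"z": 0,"wx": 0,"wy": 0,"wz": 0,"gripper": 0},
  {"x": -2.5,"y": -2.7,"z": 0,"wx": 0,"wy": 0,"wz": 0,"gripper": 0},
  {"x": -2.0,"y": -2.1,"z": 0,"wx": 0,"wy": 0,"wz": 0,"gripper": 0},
  {"x": -0.8,"y": -0.8,"z": 0,"wx": 0,"wy": 0,"wz": 0,"gripper": 0},
  {"x": 0,"y": 0,"z": 0,"wx": 0,"wy": 0,"wz": 0,"gripper": 0},
  {"x": 0,"y": 0,"z": 0,"wx": 0,"wy": 0,"wz": 0,"gripper": 0},
  {"x": 0,"y": 0,"z": 0,"wx": 0,"wy": 0,"wz": 0,"gripper": 0},
  {"x": 0,"y": 0,"z": 0,"wx": 0,"wy": 0,"wz": 0,"gripper": 0},
])

```text
time: 30.17
tool_pos: [0.4441, -0.2771, 0.2346]
ee_rot: [[-0.487, 0.873, 0.0], [0.873, 0.487, 0.001], [0.001, 0.001, -1.0]]
wrist_force: [0.1, -0.3, 0.7]
opening: 0.0454
grasp_force: 0.0
```

```bash
python3 - <<'E'
from h import *
c=snap('top'); h=cv2.cvtColor(c['frame'],cv2.COLOR_RGB2HSV)
m=cv2.inRange(h,(10,60,90),(25,255,255)); m[:130]=0;m[230:]=0;m[:,:150]=0;m[:,270:]=0
k,l,s,ce=cv2.connectedComponentsWithStats(cv2.morphologyEx(m,cv2.MORPH_CLOSE,np.ones((5,5))))
for i in range(1,k):
    if s[i,4]>60: x,y,a,b,_=s[i]; print(s[i],ce[i],onz(c,x+a/2-.5,y+b/2-.5,.111)); print('plate size',np.linalg.norm(onz(c,x,y,.111)-onz(c,x+a,y,.111)).round(4),np.linalg.norm(onz(c,x,y,.111)-onz(c,x,y+b,.111)).round(4))
print(c['s']['tool_pos'])
E
python3 chk.py | head -4
```

```text
[219 139  30  29 684] [233.38304094 153.05409357] [0.57755282 0.11338386 0.111     ]
plate size 0.0827 0.0806
[ 0.44412608 -0.27705475  0.23458321]
top [ 0.4441 -0.2773  0.2346]
  box [171 159  23  27 421] cen [181.8 173.4] z.011-> [0.5318 0.2745]
wrist [ 0.444  -0.2776  0.2347]
(0.494, 0.279) rim [ 876.9 -696.1] floor [ 624.3 -369.5]
```

The first cover sits level and centred at (.5776, .1134). Next is the second cover.

apply_moves([
  {"x": -0.2,"y": -0.2,"z": 2,"wx": 0,"wy": 0,"wz": 0,"gripper": 0},
  {"x": 0,"y": 0,"z": 2.5,"wx": 0,"wy": 0,"wz": 0,"gripper": 0},
  {"x": 0,"y": 0,"z": 2.5,"wx": 0,"wy": 0,"wz": 0,"gripper": 0},
  {"x": 0,"y": 0,"z": 2,"wx": 0,"wy": 0,"wz": 0,"gripper": 0},
  {"x": 0,"y": 0,"z": 1,"wx": 0,"wy": 0,"wz": 0,"gripper": 0},
  {"x": 0,"y": 0,"z": 0.8,"wx": 0,"wy": 0,"wz": 0,"gripper": 0},
  {"x": 0,"y": 0,"z": 0,"wx": 0,"wy": 0,"wz": 0,"gripper": 0},
  {"x": 0,"y": 0,"z": 0,"wx": 0,"wy": 0,"wz": 0,"gripper": 0},
])

```text
time: 30.98
tool_pos: [0.4429, -0.2821, 0.1271]
ee_rot: [[-0.484, 0.875, 0.0], [0.875, 0.484, -0.0], [-0.0, 0.0, -1.0]]
wrist_force: [-0.4, -0.1, 0.4]
opening: 0.0456
grasp_force: 0.0
```

apply_moves([
  {"x": 0,"y": 0,"z": 0.5,"wx": 0,"wy": 0,"wz": 0,"gripper": 0},
  {"x": 0,"y": 0,"z": 0.5,"wx": 0,"wy": 0,"wz": 0,"gripper": 0},
  {"x": 0,"y": 0,"z": 0.3,"wx": 0,"wy": 0,"wz": 0,"gripper": 0},
  {"x": 0,"y": 0,"z": 0,"wx": 0,"wy": 0,"wz": 0,"gripper": 0},
  {"x": 0,"y": 0,"z": 0,"wx": 0,"wy": 0,"wz": 0,"gripper": 0},
  {"x": 0,"y": 0,"z": 0,"wx": 0,"wy": 0,"wz": 0,"gripper": 0},
  {"x": 0,"y": 0,"z": 0,"wx": 0,"wy": 0,"wz": 0,"gripper": 0},
  {"x": 0,"y": 0,"z": 0,"wx": 0,"wy": 0,"wz": 0,"gripper": 0},
])

```text
time: 31.65
tool_pos: [0.4425, -0.2821, 0.1139]
ee_rot: [[-0.484, 0.875, 0.0], [0.875, 0.484, -0.0], [-0.0, 0.0, -1.0]]
wrist_force: [-0.1, -0.2, -0.1]
opening: 0.0457
grasp_force: 0.0
```

apply_moves([
  {"x": 0,"y": 0,"z": 0,"wx": 0,"wy": 0,"wz": 0,"gripper": -1},
  {"x": 0,"y": 0,"z": 0,"wx": 0,"wy": 0,"wz": 0,"gripper": -1},
  {"x": 0,"y": 0,"z": 0,"wx": 0,"wy": 0,"wz": 0,"gripper": -1},
  {"x": 0,"y": 0,"z": 0,"wx": 0,"wy": 0,"wz": 0,"gripper": -1},
  {"x": 0,"y": 0,"z": 0,"wx": 0,"wy": 0,"wz": 0,"gripper": -1},
  {"x": 0,"y": 0,"z": 0,"wx": 0,"wy": 0,"wz": 0,"gripper": -1},
  {"x": 0,"y": 0,"z": 0,"wx": 0,"wy": 0,"wz": 0,"gripper": -1},
  {"x": 0,"y": 0,"z": 0,"wx": 0,"wy": 0,"wz": 0,"gripper": -1},
])

```text
time: 32.32
tool_pos: [0.4424, -0.282, 0.1137]
ee_rot: [[-0.484, 0.875, -0.0], [0.875, 0.484, 0.0], [0.0, 0.0, -1.0]]
wrist_force: [-0.7, 0.7, 0.8]
opening: 0.0213
grasp_force: 20.0
```

apply_moves([
  {"x": 0,"y": 0,"z": -0.5,"wx": 0,"wy": 0,"wz": 0,"gripper": -1},
  {"x": 0,"y": 0,"z": -1,"wx": 0,"wy": 0,"wz": 0,"gripper": -1},
  {"x": 0,"y": 0,"z": -1.5,"wx": 0,"wy": 0,"wz": 0,"gripper": -1},
  {"x": 0,"y": 0,"z": -2.5,"wx": 0,"wy": 0,"wz": 0,"gripper": -1},
  {"x": 0,"y": 0,"z": -2.5,"wx": 0,"wy": 0,"wz": 0,"gripper": -1},
  {"x": 0,"y": 0,"z": -2.5,"wx": 0,"wy": 0,"wz": 0,"gripper": -1},
  {"x": 0,"y": 0,"z": -1.5,"wx": 0,"wy": 0,"wz": 0,"gripper": -1},
  {"x": 0,"y": 0,"z": 0,"wx": 0,"wy": 0,"wz": 0,"gripper": -1},
])

```text
time: 32.98
tool_pos: [0.4446, -0.2834, 0.2385]
ee_rot: [[-0.484, 0.875, 0.007], [0.875, 0.484, -0.004], [-0.007, 0.004, -1.0]]
wrist_force: [0.3, 0.2, 0.2]
opening: 0.0211
grasp_force: 20.0
```

apply_moves([
  {"x": 2.5,"y": 2.3,"z": 0,"wx": 0,"wy": 0,"wz": 0,"gripper": -1},
  {"x": 2.5,"y": 2.3,"z": 0,"wx": 0,"wy": 0,"wz": 0,"gripper": -1},
  {"x": 2.5,"y": 2.3,"z": 0,"wx": 0,"wy": 0,"wz": 0,"gripper": -1},
  {"x": 2.5,"y": 2.3,"z": 0,"wx": 0,"wy": 0,"wz": 0,"gripper": -1},
  {"x": 2.5,"y": 2.3,"z": 0,"wx": 0,"wy": 0,"wz": 0,"gripper": -1},
  {"x": 2.5,"y": 2.3,"z": 0,"wx": 0,"wy": 0,"wz": 0,"gripper": -1},
  {"x": 2.5,"y": 2.3,"z": 0,"wx": 0,"wy": 0,"wz": 0,"gripper": -1},
  {"x": 2.5,"y": 2.3,"z": 0,"wx": 0,"wy": 0,"wz": 0,"gripper": -1},
])

```text
time: 33.65
tool_pos: [0.5062, -0.0164, 0.2335]
ee_rot: [[-0.484, 0.875, -0.0], [0.875, 0.484, -0.0], [0.0, -0.0, -1.0]]
wrist_force: [0.7, -0.4, -0.7]
opening: 0.021
grasp_force: 20.0
```

apply_moves([
  {"x": 2.5,"y": 2.3,"z": 0,"wx": 0,"wy": 0,"wz": 0,"gripper": -1},
  {"x": 2.5,"y": 2.3,"z": 0,"wx": 0,"wy": 0,"wz": 0,"gripper": -1},
  {"x": 2.5,"y": 2.3,"z": 0,"wx": 0,"wy": 0,"wz": 0,"gripper": -1},
  {"x": 2.5,"y": 2.3,"z": 0,"wx": 0,"wy": 0,"wz": 0,"gripper": -1},
  {"x": 2,"y": 2,"z": 0,"wx": 0,"wy": 0,"wz": 0,"gripper": -1},
  {"x": 1,"y": 1,"z": 0,"wx": 0,"wy": 0,"wz": 0,"gripper": -1},
  {"x": 0,"y": 0,"z": 0,"wx": 0,"wy": 0,"wz": 0,"gripper": -1},
  {"x": 0,"y": 0,"z": 0,"wx": 0,"wy": 0,"wz": 0,"gripper": -1},
])

```text
time: 34.32
tool_pos: [0.5499, 0.1546, 0.2331]
ee_rot: [[-0.485, 0.874, -0.001], [0.874, 0.485, -0.001], [-0.0, -0.002, -1.0]]
wrist_force: [-0.2, -1.0, -0.8]
opening: 0.0211
grasp_force: 20.0
```

apply_moves([
  {"x": 0,"y": 0,"z": 0,"wx": 0,"wy": 0,"wz": 0,"gripper": -1},
  {"x": 0,"y": 0,"z": 0,"wx": 0,"wy": 0,"wz": 0,"gripper": -1},
  {"x": 0,"y": 0,"z": 0,"wx": 0,"wy": 0,"wz": 0,"gripper": -1},
  {"x": 0,"y": 0,"z": 0,"wx": 0,"wy": 0,"wz": 0,"gripper": -1},
  {"x": 0,"y": 0,"z": 0,"wx": 0,"wy": 0,"wz": 0,"gripper": -1},
  {"x": 0,"y": 0,"z": 0,"wx": 0,"wy": 0,"wz": 0,"gripper": -1},
  {"x": 0,"y": 0,"z": 0,"wx": 0,"wy": 0,"wz": 0,"gripper": -1},
  {"x": 0,"y": 0,"z": 0,"wx": 0,"wy": 0,"wz": 0,"gripper": -1},
])

```text
time: 34.98
tool_pos: [0.5504, 0.1548, 0.2337]
ee_rot: [[-0.484, 0.875, 0.0], [0.875, 0.484, 0.0], [0.0, 0.0, -1.0]]
wrist_force: [-0.6, 0.8, -1.2]
opening: 0.0216
grasp_force: 20.0
```

Run:
```python
import rim; from h import *
w=rim.rim(.524,.274); save(w,'last.png',(100,0,512,300),1.8); print(w['s']['opening'])
import chk; chk.teal('wrist',(0,240))
print((proj(w,(.524,.274,.106))-[100,0])*1.8,proj(w,(.524,.274,.011)))
```

```text
tcp [0.5504 0.1548 0.2337]
pred [293.2  61.4] rad 37.9
circle 296.1 58.1 38.75 -> [0.5249 0.2777]
circle 293.1 69.4 39.575 -> [0.5275 0.2682]
circle 295.4 64.1 42.05 -> [0.527 0.273]
circle 292.4 61.1 40.4 -> [0.5232 0.2738]
0.02155058237659966
wrist [0.5504 0.1549 0.2337]
  box [ 261   51   70   58 2741] cen [291.5  81.1] z.011-> [0.5381 0.27  ]
[347.75553655 110.53969693] [283.55427289  72.27436067]
```

View pics/last.png

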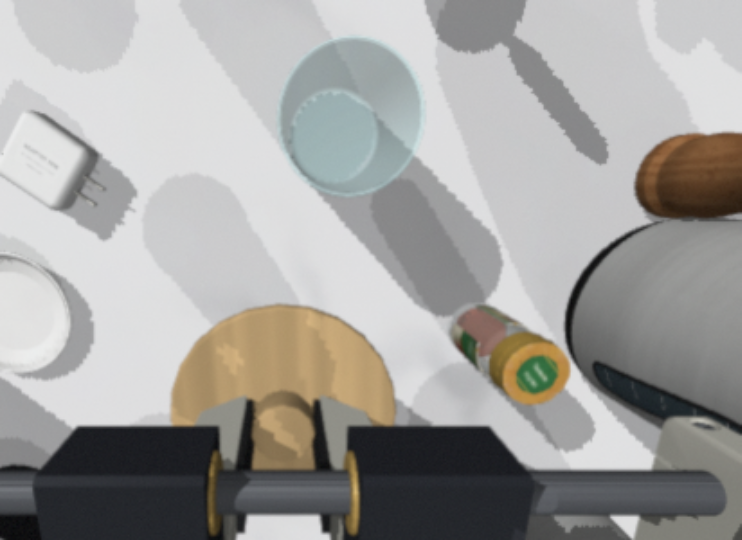

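The left tumbler, upright but shifted, has its rim centre at crop (352,116), which gives about (.526, .273). The held cover is level, and the jar at (530,370) is clear.

apply_moves([
  {"x": 2.0,"y": 0.6,"z": 0,"wx": 0,"wy": 0,"wz": 0,"gripper": -1},
  {"x": 2.5,"y": 0.8,"z": 0,"wx": 0,"wy": 0,"wz": 0,"gripper": -1},
  {"x": 2.5,"y": 0.8,"z": 0,"wx": 0,"wy": 0,"wz": 0,"gripper": -1},
  {"x": 2.3,"y": 0.8,"z": 0,"wx": 0,"wy": 0,"wz": 0,"gripper": -1},
  {"x": 1.4,"y": 0.4,"z": 0,"wx": 0,"wy": 0,"wz": 0,"gripper": -1},
  {"x": 0.6,"y": 0.2,"z": 0,"wx": 0,"wy": 0,"wz": 0,"gripper": -1},
  {"x": 0,"y": 0,"z": 0,"wx": 0,"wy": 0,"wz": 0,"gripper": -1},
  {"x": 0,"y": 0,"z": 0,"wx": 0,"wy": 0,"wz": 0,"gripper": -1},
])

```text
time: 35.75
tool_pos: [0.5274, 0.2703, 0.2335]
ee_rot: [[-0.484, 0.875, -0.0], [0.875, 0.484, -0.001], [-0.001, -0.001, -1.0]]
wrist_force: [-0.2, -0.0, 0.1]
opening: 0.0211
grasp_force: 20.0
```

apply_moves([
  {"x": 0,"y": 0,"z": 2,"wx": 0,"wy": 0,"wz": 0,"gripper": -1},
  {"x": 0,"y": 0,"z": 2,"wx": 0,"wy": 0,"wz": 0,"gripper": -1},
  {"x": 0,"y": 0,"z": 2,"wx": 0,"wy": 0,"wz": 0,"gripper": -1},
  {"x": 0,"y": 0,"z": 1,"wx": 0,"wy": 0,"wz": 0,"gripper": -1},
  {"x": 0,"y": 0,"z": 0.3,"wx": 0,"wy": 0,"wz": 0,"gripper": -1},
  {"x": 0,"y": 0,"z": 0,"wx": 0,"wy": 0,"wz": 0,"gripper": -1},
  {"x": 0,"y": 0,"z": 0,"wx": 0,"wy": 0,"wz": 0,"gripper": -1},
  {"x": 0,"y": 0,"z": 0,"wx": 0,"wy": 0,"wz": 0,"gripper": -1},
])

```text
time: 36.42
tool_pos: [0.5282, 0.2714, 0.162]
ee_rot: [[-0.484, 0.875, 0.002], [0.875, 0.484, 0.001], [-0.0, 0.002, -1.0]]
wrist_force: [-0.2, -1.0, -0.2]
opening: 0.0211
grasp_force: 20.0
```

Run:
```python
from h import *
import chk
w=chk.teal('wrist',(0,300)); t=w['s']['tool_pos']
for p in [(.526,.273)]:
  print([proj(w,(p[0]+.0385*np.cos(a),p[1]+.0385*np.sin(a),.106)).round(1).tolist() for a in np.radians([119,209,29,74,164])], proj(w,p+(.011,)))
```

```text
wrist [0.5282 0.2714 0.162 ]
  box [221 149  68  27 883] cen [254.1 161.8] z.011-> [0.518  0.2858]
  box [231 282  24  18 295] cen [243.2 292.4] z.011-> [0.5893 0.1259]
[[254.0, 157.6], [206.3, 205.1], [302.3, 204.8], [289.4, 171.9], [218.9, 172.1]] [254.85875112 174.80338142]
```

apply_moves([
  {"x": 0,"y": 0,"z": 0.6,"wx": 0,"wy": 0,"wz": 0,"gripper": -1},
  {"x": 0,"y": 0,"z": 0.6,"wx": 0,"wy": 0,"wz": 0,"gripper": -1},
  {"x": 0,"y": 0,"z": 0.6,"wx": 0,"wy": 0,"wz": 0,"gripper": -1},
  {"x": 0,"y": 0,"z": 0.6,"wx": 0,"wy": 0,"wz": 0,"gripper": -1},
  {"x": 0,"y": 0,"z": 0.6,"wx": 0,"wy": 0,"wz": 0,"gripper": -1},
  {"x": 0,"y": 0,"z": 0.4,"wx": 0,"wy": 0,"wz": 0,"gripper": -1},
  {"x": 0,"y": 0,"z": 0,"wx": 0,"wy": 0,"wz": 0,"gripper": -1},
  {"x": 0,"y": 0,"z": 0,"wx": 0,"wy": 0,"wz": 0,"gripper": -1},
])

```text
time: 37.13
tool_pos: [0.527, 0.2711, 0.1262]
ee_rot: [[-0.484, 0.875, -0.001], [0.875, 0.484, -0.0], [0.0, -0.001, -1.0]]
wrist_force: [0.4, -0.4, -0.5]
opening: 0.021
grasp_force: 20.0
```

apply_moves([
  {"x": 0,"y": 0,"z": 0.1,"wx": 0,"wy": 0,"wz": 0,"gripper": -1},
  {"x": 0,"y": 0,"z": 0,"wx": 0,"wy": 0,"wz": 0,"gripper": 0},
  {"x": 0,"y": 0,"z": 0,"wx": 0,"wy": 0,"wz": 0,"gripper": 0},
  {"x": 0,"y": 0,"z": 0,"wx": 0,"wy": 0,"wz": 0,"gripper": 0},
  {"x": 0,"y": 0,"z": 0,"wx": 0,"wy": 0,"wz": 0,"gripper": 0},
  {"x": 0,"y": 0,"z": 0,"wx": 0,"wy": 0,"wz": 0,"gripper": 0},
  {"x": 0,"y": 0,"z": 0,"wx": 0,"wy": 0,"wz": 0,"gripper": 0},
  {"x": 0,"y": 0,"z": 0,"wx": 0,"wy": 0,"wz": 0,"gripper": 0},
])

```text
time: 37.8
tool_pos: [0.5273, 0.2712, 0.1258]
ee_rot: [[-0.484, 0.875, 0.0], [0.875, 0.484, 0.0], [0.0, 0.0, -1.0]]
wrist_force: [0.3, -0.0, 0.3]
opening: 0.0459
grasp_force: 0.0
```

apply_moves([
  {"x": 0,"y": 0,"z": -0.5,"wx": 0,"wy": 0,"wz": 0,"gripper": 0},
  {"x": 0,"y": 0,"z": -1,"wx": 0,"wy": 0,"wz": 0,"gripper": 0},
  {"x": 0,"y": 0,"z": -2,"wx": 0,"wy": 0,"wz": 0,"gripper": 0},
  {"x": 0,"y": 0,"z": -2,"wx": 0,"wy": 0,"wz": 0,"gripper": 0},
  {"x": 0,"y": 0,"z": -2,"wx": 0,"wy": 0,"wz": 0,"gripper": 0},
  {"x": 0,"y": 0,"z": -2,"wx": 0,"wy": 0,"wz": 0,"gripper": 0},
  {"x": 0,"y": 0,"z": -1.5,"wx": 0,"wy": 0,"wz": 0,"gripper": 0},
  {"x": 0,"y": 0,"z": 0,"wx": 0,"wy": 0,"wz": 0,"gripper": 0},
])

```text
time: 38.47
tool_pos: [0.5294, 0.2725, 0.2407]
ee_rot: [[-0.484, 0.875, 0.007], [0.875, 0.484, 0.004], [-0.0, 0.008, -1.0]]
wrist_force: [0.1, 0.3, 0.4]
opening: 0.0458
grasp_force: 0.0
```

apply_moves([
  {"x": -2.5,"y": -2.8,"z": -1,"wx": 0,"wy": 0,"wz": 0,"gripper": 0},
  {"x": -2.5,"y": -2.8,"z": 0,"wx": 0,"wy": 0,"wz": 0,"gripper": 0},
  {"x": -2.5,"y": -2.8,"z": 0,"wx": 0,"wy": 0,"wz": 0,"gripper": 0},
  {"x": -2.5,"y": -2.8,"z": 0,"wx": 0,"wy": 0,"wz": 0,"gripper": 0},
  {"x": -2.5,"y": -2.5,"z": 0,"wx": 0,"wy": 0,"wz": 0,"gripper": 0},
  {"x": -2.5,"y": -1,"z": 0,"wx": 0,"wy": 0,"wz": 0,"gripper": 0},
  {"x": -2.5,"y": 0,"z": 0,"wx": 0,"wy": 0,"wz": 0,"gripper": 0},
  {"x": -1.5,"y": 0,"z": 0,"wx": 0,"wy": 0,"wz": 0,"gripper": 0},
])

```text
time: 39.13
tool_pos: [0.4907, 0.0304, 0.2461]
ee_rot: [[-0.481, 0.877, 0.001], [0.877, 0.481, -0.001], [-0.001, 0.0, -1.0]]
wrist_force: [0.3, 0.2, 0.2]
opening: 0.0459
grasp_force: 0.0
```

apply_moves([
  {"x": 0,"y": 0,"z": 0,"wx": 0,"wy": 0,"wz": 0,"gripper": 0},
  {"x": 0,"y": 0,"z": 0,"wx": 0,"wy": 0,"wz": 0,"gripper": 0},
  {"x": 0,"y": 0,"z": 0,"wx": 0,"wy": 0,"wz": 0,"gripper": 0},
  {"x": 0,"y": 0,"z": 0,"wx": 0,"wy": 0,"wz": 0,"gripper": 0},
  {"x": 0,"y": 0,"z": 0,"wx": 0,"wy": 0,"wz": 0,"gripper": 0},
  {"x": 0,"y": 0,"z": 0,"wx": 0,"wy": 0,"wz": 0,"gripper": 0},
  {"x": 0,"y": 0,"z": 0,"wx": 0,"wy": 0,"wz": 0,"gripper": 0},
  {"x": 0,"y": 0,"z": 0,"wx": 0,"wy": 0,"wz": 0,"gripper": 0},
])

```text
time: 39.8
tool_pos: [0.4905, 0.0342, 0.2457]
ee_rot: [[-0.485, 0.875, 0.0], [0.875, 0.485, 0.0], [0.0, 0.0, -1.0]]
wrist_force: [0.1, 0.1, -1.2]
opening: 0.046
grasp_force: 0.0
```

Run:
```python
from h import *
c=snap('top'); print(c['s']['tool_pos']); h=cv2.cvtColor(c['frame'],cv2.COLOR_RGB2HSV)
m=cv2.inRange(h,(10,60,60),(25,255,255)); m[:130]=0;m[245:]=0;m[:,:150]=0
k,l,s,ce=cv2.connectedComponentsWithStats(cv2.morphologyEx(m,cv2.MORPH_CLOSE,np.ones((5,5))))
for i in range(1,k):
    if s[i,4]>100: x,y,a,b,_=s[i]; print(s[i],onz(c,x+a/2-.5,y+b/2-.5,.111).round(4),'size',np.linalg.norm(onz(c,x,y,.111)-onz(c,x+a,y,.111)).round(4),np.linalg.norm(onz(c,x,y,.111)-onz(c,x,y+b,.111)).round(4))
# teal (visible tumbler parts) and scene-view plate tilt: fit ellipses on wood plates
h2=cv2.cvtColor(c['frame'],cv2.COLOR_RGB2HSV); m=cv2.inRange(h2,(80,35,40),(105,255,255)); m[:130]=0;m[230:]=0
k,l,s,ce=cv2.connectedComponentsWithStats(m); print([s[i].tolist() for i in range(1,k) if s[i,4]>8])
g=snap('scene'); hs=cv2.cvtColor(g['frame'],cv2.COLOR_RGB2HSV); m=cv2.inRange(hs,(10,60,60),(25,255,255))
for p in [(.526,.273),(.5775,.1128)]:
    q=np.array([proj(g,(p[0]+.041*np.cos(a),p[1]+.041*np.sin(a),.111)) for a in np.linspace(0,6.28,60)],np.float32)
    e=cv2.fitEllipse(q); x0,y0=q.min(0).astype(int)-6; x1,y1=q.max(0).astype(int)+6
    mm=np.zeros_like(m); mm[y0:y1,x0:x1]=m[y0:y1,x0:x1]
    cs,_=cv2.findContours(mm,0,2); cc=max(cs,key=cv2.contourArea); print('pred',np.round(q.min(0)),np.round(q.max(0)),'seen',cv2.boundingRect(cc),np.round(cv2.fitEllipse(cc)[2]),np.round(e[2]))
# brush handle top
print('handle pred',proj(c,(.462,.422,.19)), c['frame'][120:215,95:140].min(axis=(0,1)))
```

```text
[0.49048475 0.03416766 0.24572607]
[  397   130   115   115 13019] [ 0.4901 -0.4905  0.111 ] size 0.3236 0.3148
[219 140  11  28 189] [0.5759 0.1395 0.111 ] size 0.0303 0.0778
[160 157  30  29 684] [0.5262 0.2745 0.111 ] size 0.083 0.0802
[ 347  186   44   39 1315] [ 0.4387 -0.2548  0.111 ] size 0.1202 0.1056
[[182, 171, 11, 15, 49]]
pred [212. 156.] [238. 167.] seen (213, 157, 25, 12) 87.0 87.0
pred [257. 167.] [285. 179.] seen (258, 168, 28, 13) 89.0 90.0
handle pred [109.15748469 191.725011  ] [14 14 16]
```

```bash
python3 -c "
from station import workorder
print(workorder.job_done())"
```

```text
the job is handed in; nothing more can be done
None
```

I handed the job in: both tumblers present were scrubbed left to right, the brush is back in its stand, each tumbler has a cover measured as seated level, and two spare covers should be left in the dispenser; no verdict came back.

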